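Clearing the dead batteries off a phone-repair bench

ROBOT

A 6-joint arm with a two-finger parallel gripper is mounted at the origin on the work surface. World frame = base frame: x ahead of the robot, y to its left, z up, the work surface at z = 0. Lengths are in m, angles in rad, forces in N, time in s.
With the tool pointing down it reaches from about 0.375 to 0.9 m from the base axis. Payload 3.1 kg.
Tool frame: the origin (TCP) lies midway between the tips of the shut fingers; the grasp point (between the pads) lies 19 mm behind it; z points along the fingers, y is the line along which they close (so a half turn about z gives the same grasp; the last joint's range is limited). The gripper opens to 85 mm and grips with 20 to 120 N. Pads are 22 mm wide; open, the fingers measure 114 mm over their backs; the gripper's body (76 mm by 85 mm) begins 54 mm behind the grasp point. The pads swing forward as they close: fully open they stand 13 mm farther back than shut.
Start: joints at [1.099, 0.527, 1.433, -0, 1.181, -0.178], TCP at [0.181, 0.598, 0.193] pointing down, gripper open.
Joint ranges: [-3.08, 3.08], [-0.75, 2.2], [0.22, 2.44], [-1.43, 4.57], [0, 2.65], [-2.85, 2.85]. Speed limits (rad/s): [2.79, 2.79, 3.14, 3.14, 3.14, 3.14].

INTERFACE

Orientations are given as a unit quaternion [x, y, z, w].
In Python, from station import manip gives the robot as it stands.
- The arm moves only by the tool move_arm, never from a script. Its argument "increments" is a list that holds one entry, the list of rows, each a list of 5 numbers: the gripper's target within -1 to 1 (shut at 1, half-way at 0, fully open at -1), then the shift along the world's x, y, z in m, then the turn about the world's z in degrees. In form: [[[fingers, dx, dy, dz, twist], ...]]. A call has 1 to 8 rows; each row shifts and turns the commanded pose from where the row before left it; what a row does not reach is not made up. A row lasts 1/10 s, in which the tool goes at most 50 mm and 8.59 degrees, less where a joint would pass 70% of its speed; a pose out of reach is approached as far as the arm can. A call with a gripper value outside its range is refused whole. The fingers move at their own pace and stop on an object; "newtons" is the grip in N (left out, the last holds). Time passes only in rows, so rows that do not move let the fingers close. It gives the time, the measured TCP pose, the force, the opening and the grip force at its end, in the units of the state.
- manip.sense(): the state, without advancing time (a new reading comes with each control period).
- manip.snapshot(name): name is "scene" or "top" or "wrist"; returns a dict with "img" (400x640x3 uint8, red, green, blue), "fx", "fy", "cx", "cy" (pixels), "world_to_cam" (4x4, takes a point from world to camera coordinates); the wrist camera has in their place "tool_from_camera" (4x4, takes a point from camera to tool coordinates, whose origin is the TCP and whose axes are the flange's). Camera axes: x right, y down, z forward; pixel columns grow to the right and rows downward; lengths in m; the calibration is good to about 2 mm. A picture is of the moment at which its call begins: read the wrist's pose just before it. There is no depth.
- manip.sign_off(): hands the job in; it is judged then, once.
Trained networks look in the newest picture that a camera, given by its name, has taken for a name from the list of things; names that differ only in an ending like _2 or _b are one class to them, and where a whole thing is asked for, a point or a joint stands for the part that bears it (a point fixed in the world has none). Each returns a list of dicts, best first, with "confidence" (0 to 1); they miss things now and then, are a little off and sometimes report something else, mostly with a low value. They report only what shows in the picture. A call takes as long as a camera call.
- manip.spot_in(label, camera): "xyz" ([x, y, z] in m, in world coordinates, good to about 4 mm: the middle of the surface that is visible of it).
- manip.mark_of(label, camera): "xyz" ([x, y, z] in m, in world coordinates, good to about 4 mm: a listed point, or the origin of a listed thing).
The state is a dict: "t": time; "q": joint angles; "qd": joint speeds; "tau": joint torques, N m; "tcp_pos": TCP position; "tool_rot": TCP orientation; "force": force on the tool from outside, world axes, zero at the start; "ft_torque": the same for the moment, N m; "finger_gap": opening from 0.0 (shut) to 1.0 (fully open); "gripper_force": force on a finger pad.
Only numpy, scipy, OpenCV 4.12 (cv2) and the standard library are available. Lean on these libraries where they do the work, as an engineer would, in place of code of your own. Each camera call takes 0.05 s, during which the arm holds its last target. There are 200 camera calls.

TASK

Clear the dead batteries off the repair bench. Gather all the small packs in the scoop tray, then tip them together into the grey collector: push its spring flap in with the tray's open front end and let the tray's rim hold the flap up while they slide out; set the empty tray back down level on the blue mat with the flap sprung shut. Lay the one large flat pack flat in the bay of the storage case, slide the case's cover fully shut over it, and leave everything else on the bench where it is.

Things in the scene. Friction and masses are not known exactly. Their poses are not given: they have to be found in the camera images.
- pack1: small spent camera battery pack, a dark block with a silver band, 38 (x) x 28 (y) x 12 mm (z), 25 g, lies flat; origin at the centre of its underside; there are three to five of them, an absent one reads None
- pack2: small spent camera battery pack, a dark block with a silver band, 38 (x) x 28 (y) x 12 mm (z), 25 g, lies flat; origin at the centre of its underside; there are three to five of them, an absent one reads None
- pack3: small spent camera battery pack, a dark block with a silver band, 38 (x) x 28 (y) x 12 mm (z), 25 g, lies flat; origin at the centre of its underside; there are three to five of them, an absent one reads None
- pack4: small spent camera battery pack, a dark block with a silver band, 38 (x) x 28 (y) x 12 mm (z), 25 g, lies flat; origin at the centre of its underside; there are three to five of them, an absent one reads None
- pack5: small spent camera battery pack, a dark block with a silver band, 38 (x) x 28 (y) x 12 mm (z), 25 g, lies flat; origin at the centre of its underside; there are three to five of them, an absent one reads None
- bigpack: the large flat pack (tablet battery): a thin grey slab with one dark end, 80 (x) x 50 (y) x 10 mm (z), 85 g, lies flat; origin at the centre of its underside
- tray: scoop tray of bare sheet metal, 0.15 kg, like a small dustpan: pan 110 (x) x 90 (y) mm outside, floor 3 mm thick, 3 mm walls standing to 26 mm above its underside on both sides and at the back (-x), no wall at the front (+x end). A flat tongue leads back from the pan to an upright black grip. The inside is slippery: packs slide down it from a slope of about 20 degrees. Origin at the centre of the underside of the pan; z up, x towards the open front
- tray_grip (a point): point in the tray's upright black grip, 92 mm behind (-x of) the tray's origin and 48 mm above its underside; the grip is a plate 11 mm thick along the tray's x, 46 mm wide along its y, its top 66 mm above the underside; 31 mm is free between it and the pan's back wall
- tray_lip (a point): middle of the lower edge of the tray's open front end, 55 mm ahead (+x) of the tray's origin
- mat: the blue repair mat, fixed, 340 (x) x 500 (y) mm, 3 mm thick; origin at the centre of its underside; the packs and the tray start on it
- collector: battery collector, a fixed grey sheet-steel box with a translucent roof, 160 (x) x 180 (y) x 204 mm (z), walls 4 mm, inner floor 6 mm up; the front with the flap is its -x face; packs are tipped in along its +x. Origin at the centre of its underside. The mouth in the front is 130 mm wide (y, centred), its sill 115 mm and its upper edge 180 mm above the bench
- sill (a point): middle of the sill of the collector's mouth: on the front face (80 mm in -x from the collector's origin), 115 mm above the bench
- flap (a joint): spring flap of the collector, rad: 0 shut (hanging upright, closing the mouth), up to 1.35 swung inward. Steel plate 126 mm wide, 61 mm long, hinged along the mouth's upper edge, 180 mm above the bench; its lower edge swings in and up. About 0.7 N at that edge starts it, about 2 N opens it to 0.8 rad; it springs shut when let go
- case: storage case, a fixed dark steel box 240 (x) x 124 (y) mm, its walls 40 mm high with low guide rails to 51 mm along the two long sides; the -x half is an open bay, the +x half is decked over. Origin at the centre of its underside
- case_bay (a point): centre of the bay's floor, 60 mm in -x from the case's origin, 18 mm above the bench; the bay is 114 (x) x 118 (y) mm inside and 22 mm deep
- cover (a joint): flat cover of the case, m: 0 fully shut over the bay, grows as it slides in the case's +x direction over the deck, 0.114 fully open; slides stiffly (about 2 N) and stays where it is left; it stands partly open at the start
- cover_grip (a point): point in the cover's black grip, 20 mm above the cover's underside (about 62 mm above the bench); the grip is a bar 12 mm thick along the case's x, 50 mm along its y, standing 26 mm up from the 4 mm thick cover, whose upper side is 46 mm above the bench; the cover is 118 x 115 mm and the grip stands at its centre
- suction_lifter: bystander: orange suction-cup lifter with a ring handle, 52 mm across, 67 mm high, stands on the mat beside the packs and the tray; origin at the centre of its underside
- phone: bystander: a dark blue phone lying on its face, 71 (x) x 146 (y) x 8 mm; origin at the centre of its underside
- tweezers: bystander: steel tweezers, 115 mm long along x
- driver: bystander: screwdriver with a green handle, 150 mm long along x (tip to +x), beyond the mat
- screw_tray: bystander: small brass-coloured tray of screws, 85 x 65 x 16 mm, beyond the mat
- dispenser: bystander: white dispenser bottle, 56 mm across, 111 mm high
- driver_pot: bystander: black pot of drivers, 70 mm across, 155 mm high with the drivers

How it is judged:
On the way, in this order (a step that is already met when the one before it is completed fails the run):
1. all the small packs there are lie in the scoop tray together (x of pack1 in the frame of tray between -0.055 and 0.056 m and y of pack1 in the frame of tray between -0.046 and 0.046 m and z of pack1 in the frame of tray between -0.002 and 0.04 m and x of pack2 in the frame of tray between -0.055 and 0.056 m and y of pack2 in the frame of tray between -0.046 and 0.046 m and z of pack2 in the frame of tray between -0.002 and 0.04 m and x of pack3 in the frame of tray between -0.055 and 0.056 m and y of pack3 in the frame of tray between -0.046 and 0.046 m and z of pack3 in the frame of tray between -0.002 and 0.04 m and x of pack4 in the frame of tray between -0.055 and 0.056 m and y of pack4 in the frame of tray between -0.046 and 0.046 m and z of pack4 in the frame of tray between -0.002 and 0.04 m and x of pack5 in the frame of tray between -0.055 and 0.056 m and y of pack5 in the frame of tray between -0.046 and 0.046 m and z of pack5 in the frame of tray between -0.002 and 0.04 m), for 0.2 s.
2. the tray, tipped forward, has its front end in the collector's mouth and its rim holds the flap open (value of joint flap above 0.25 rad and contact force between tray and flap above 0.1 N and angle between tray's own z axis and vertical above 0.4 rad and x of tray_lip in the frame of collector above -0.075 m), for 0.15 s.
At the end, for the whole second after the job is handed in: every small pack at rest inside the collector, below its sill; flap shut (under 0.06 rad); the large pack flat and at rest on the floor of the bay, cover shut (within 5 mm); tray level (within 0.08 rad) and at rest on the mat, its origin within the mat's outline (x of pack1 in the frame of collector between -0.078 and 0.078 m and y of pack1 in the frame of collector between -0.088 and 0.088 m and z of pack1 in the frame of collector between -0.005 and 0.1 m and x of pack2 in the frame of collector between -0.078 and 0.078 m and y of pack2 in the frame of collector between -0.088 and 0.088 m and z of pack2 in the frame of collector between -0.005 and 0.1 m and x of pack3 in the frame of collector between -0.078 and 0.078 m and y of pack3 in the frame of collector between -0.088 and 0.088 m and z of pack3 in the frame of collector between -0.005 and 0.1 m and x of pack4 in the frame of collector between -0.078 and 0.078 m and y of pack4 in the frame of collector between -0.088 and 0.088 m and z of pack4 in the frame of collector between -0.005 and 0.1 m and x of pack5 in the frame of collector between -0.078 and 0.078 m and y of pack5 in the frame of collector between -0.088 and 0.088 m and z of pack5 in the frame of collector between -0.005 and 0.1 m and x of bigpack in the frame of case between -0.117 and -0.003 m and y of bigpack in the frame of case between -0.059 and 0.059 m and z of bigpack in the frame of case between 0.012 and 0.032 m and angle between bigpack's own z axis and vertical below 0.2 rad and value of joint cover below 0.005 m and value of joint flap below 0.06 rad and angle between tray's own z axis and vertical below 0.08 rad and x of tray in the frame of mat between -0.17 and 0.17 m and y of tray in the frame of mat between -0.25 and 0.25 m and z of tray in the frame of mat between -0.005 and 0.009 m and linear speed of each of tray, bigpack below 0.02 m/s and linear speed of each of pack1, pack2, pack3, pack4, pack5 below 0.03 m/s); the robot touches nothing.
It fails at once if a bystander (lifter, phone, tweezers, screwdriver, screw tray, dispenser or driver pot) is pushed more than 5 cm from its place (distance of any of suction_lifter, phone, driver, screw_tray, dispenser, driver_pot, tweezers from where it was at the start of the episode above 0.05 m).
It fails at once if a bystander is knocked over (angle between any of suction_lifter, dispenser, driver_pot's own z axis and vertical above 0.6 rad).
Of pack1, pack2, pack3, pack4, pack5 only 3 to 5 are there at a start; the rules pass over those that are not, and their reading is None.
At some moment in a run one of bigpack, tray may be knocked a few centimetres aside while the robot is not near it.
It also fails if it takes over 210 s, if anything falls off the work surface, if the arm or the gripper's body presses on something with over 40 N, if the wrist force passes 120 N, or if a joint passes its speed limit or range.

## Working session

There is one attempt and no reset: what is moved stays moved. The work goes in short steps, Python scripts to look and compute and a tool call to move; the robot and the scene stay as the last step left them, time stands still between calls to the robot, and variables do not carry over. Pictures are saved under pics/ and viewed, at most 14 in all, crops included, and the job is handed in when it is done.

Besides the shell and the picture viewer there is one more tool, called after "Emit:" as name([rows], argument=value, ...), one row to a line, values as JSON. move_arm: Moves the arm, as the interface text tells. Its arguments: {"type":"object","properties":{"increments":{"type":"array","items":{"type":"array","items":{"type":"array","items":{"type":"number"}}}},"newtons":{"type":"number"}},"required":["increments"]}

```bash
ls; mkdir -p pics
cat > h.py <<'E'
from station import manip
import cv2, numpy as np
def snap(cam,name=None):
    s=manip.sense(); p=manip.snapshot(cam)
    if name: cv2.imwrite(f'pics/{name}.png',p['img'][:,:,::-1])
    return s,p
def find(cam,labels,f='mark_of',n=1,mc=0.3):
    for l in labels:
        for d in getattr(manip,f)(l,cam)[:n]:
            if d['confidence']>mc: print(cam,f,l,np.round(d['xyz'],3),round(d['confidence'],2))
E
python3 - <<'E'
from h import *
s,p=snap('scene','s0'); s,p2=snap('top','t0')
print(s)
L=['tray','tray_grip','tray_lip','mat','collector','sill','case','case_bay','cover_grip','bigpack','suction_lifter','phone','tweezers','driver','screw_tray','dispenser','driver_pot']
find('top',L); find('top',['pack1'],n=7,mc=.1); find('top',['pack1'],'spot_in',n=7,mc=.1)
find('scene',['tray','tray_grip','tray_lip','collector','sill','case_bay','cover_grip','bigpack']); find('scene',['pack1'],n=7,mc=.1)
E
```

```text
pics
{'t': 0.05, 'q': array([ 1.09848443e+00,  5.28419043e-01,  1.43386510e+00, -2.12228175e-06,
        1.18144017e+00, -1.78483983e-01]), 'qd': array([-0.00049318, -0.00047395, -0.000675  ,  0.00106156,  0.00045918,
       -0.00163365]), 'tau': array([ 7.06505830e-05, -4.43690872e+01, -1.78777564e+01, -3.25982392e-04,
        3.79577847e-03, -8.84956961e-06]), 'tcp_pos': array([0.1806108 , 0.59751377, 0.19207451]), 'tool_rot': array([ 1.46385553e-01,  9.89227039e-01, -1.01021208e-03, -3.39800765e-04]), 'force': array([ 0.35131047, -0.15835703,  0.22348551]), 'ft_torque': array([ 0.02893396, -0.01879096, -0.02934538]), 'gripper_force': 0.0, 'finger_gap': 1.0000451481820127}
top mark_of tray [ 0.566  0.123 -0.   ] 0.77
top mark_of tray_grip [0.584 0.029 0.051] 0.82
top mark_of tray_lip [0.56  0.172 0.001] 0.87
top mark_of mat [0.557 0.001 0.   ] 0.86
top mark_of collector [ 0.546  0.408 -0.002] 0.69
top mark_of sill [0.567 0.331 0.113] 0.89
top mark_of case [ 0.512 -0.383  0.   ] 0.77
top mark_of case_bay [ 0.45  -0.379  0.022] 0.76
top mark_of cover_grip [ 0.468 -0.382  0.061] 0.76

[... 690 characters left out ...]
.67  -0.172  0.015] 0.67
top spot_in pack1 [ 0.528 -0.171  0.015] 0.47
top spot_in pack1 [0.78  0.091 0.02 ] 0.39
scene mark_of tray_grip [0.59  0.029 0.056] 0.79
scene mark_of tray_lip [0.558 0.172 0.003] 0.87
scene mark_of collector [ 0.545  0.408 -0.008] 0.55
scene mark_of sill [0.569 0.332 0.117] 0.81
scene mark_of case_bay [ 0.446 -0.378  0.015] 0.71
scene mark_of cover_grip [ 0.471 -0.381  0.064] 0.84
scene mark_of bigpack [ 0.548 -0.052  0.   ] 0.56
scene mark_of pack1 [ 0.664 -0.05   0.006] 0.71
scene mark_of pack1 [ 0.443 -0.168  0.005] 0.68
scene mark_of pack1 [ 0.53  -0.17   0.003] 0.65
scene mark_of pack1 [ 0.671 -0.169  0.005] 0.53
scene mark_of pack1 [ 0.422 -0.058  0.003] 0.47
```

View pics/t0.png

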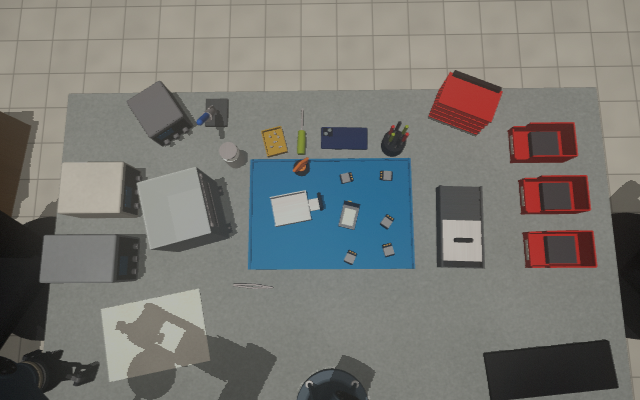

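View pics/s0.png

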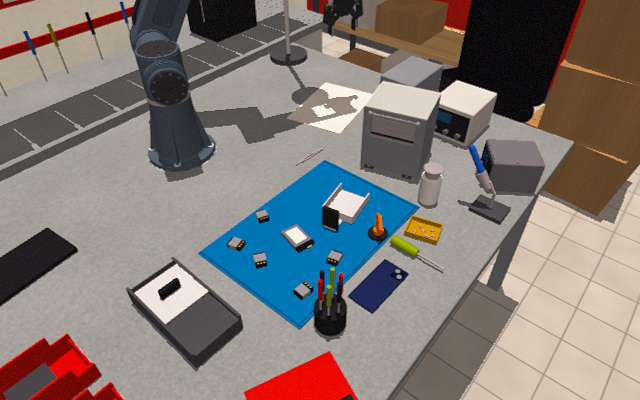

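Emit:
move_arm([
  [[-1,0.03,-0.03,0.015,0],[-1,0.03,-0.03,0.015,0],[-1,0.02,-0.04,0.015,0],[-1,0.02,-0.04,0.015,0],[-1,0.02,-0.04,0.015,0],[-1,0.02,-0.04,0.015,0],[-1,0.02,-0.04,0.015,0],[-1,0.02,-0.04,0.015,0]],
])

```text
t: 2.3
tcp_pos: [0.3614, 0.2966, 0.3138]
tool_rot: [0.146, 0.989, 0.0, 0.0]
force: [1.4, 0.6, -0.4]
finger_gap: 1.0
gripper_force: 0.0
```

Emit:
move_arm([
  [[-1,0.015,-0.045,0.01,0],[-1,0.015,-0.045,0.01,0],[-1,0.015,-0.045,0.01,0],[-1,0.015,-0.045,0.01,0],[-1,0.015,-0.045,0,0],[-1,0.015,-0.045,0,0],[-1,0.01,-0.045,0,0],[-1,0,-0.045,0,0]],
])

```text
t: 3.1
tcp_pos: [0.4619, -0.0641, 0.3532]
tool_rot: [0.146, 0.989, -0.0, 0.001]
force: [-0.2, -0.4, 0.3]
finger_gap: 1.003
gripper_force: 0.0
```

Run:
```python
from h import *
s,p=snap('wrist','w0'); print(s['tcp_pos'],p['fx'],p['cx'],p['tool_from_camera'])
find('wrist',['pack1'],n=6,mc=.1)
```

```text
[ 0.46189505 -0.06406135  0.35317589] 324.3433761685409 322.5438072139027 [[-5.64974923e-04 -9.61581934e-01 -2.74517514e-01  6.98948739e-02]
 [ 9.99999734e-01 -4.16539640e-04 -5.99006518e-04  2.67511486e-04]
 [ 4.61646420e-04 -2.74517779e-01  9.61581913e-01 -1.81180909e-01]
 [ 0.00000000e+00  0.00000000e+00  0.00000000e+00  1.00000000e+00]]
wrist mark_of pack1 [ 0.53  -0.168  0.004] 0.91
wrist mark_of pack1 [ 0.421 -0.058  0.   ] 0.87
wrist mark_of pack1 [ 0.668 -0.045  0.002] 0.73
wrist mark_of pack1 [ 0.672 -0.168  0.004] 0.66
wrist mark_of pack1 [ 0.441 -0.169  0.002] 0.64
wrist mark_of pack1 [ 0.791 -0.042 -0.   ] 0.27
```

View pics/w0.png

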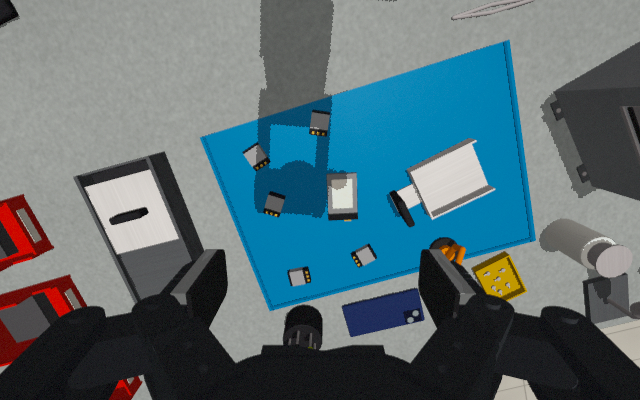

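```bash
cat >> h.py <<'E'
from scipy.spatial.transform import Rotation as R
def ortho(s,p,z,x0,x1,y0,y1,ppm=1000):
    """rectified image of plane z; row = (x1-x)*ppm, col = (y1-y)*ppm"""
    T=np.eye(4);T[:3,:3]=R.from_quat(s['tool_rot']).as_matrix();T[:3,3]=s['tcp_pos']
    W=np.linalg.inv(T@p['tool_from_camera']) if 'tool_from_camera' in p else np.array(p['world_to_cam'])
    K=np.array([[p['fx'],0,p['cx']],[0,p['fy'],p['cy']],[0,0,1]])
    M=K@W[:3]
    A=np.array([[0,-1/ppm,x1],[-1/ppm,0,y1],[0,0,z],[0,0,1]])
    return cv2.warpPerspective(p['img'],M@A,(int((y1-y0)*ppm),int((x1-x0)*ppm)),flags=cv2.INTER_LINEAR|cv2.WARP_INVERSE_MAP)
def rects(o,x1,y1,ppm=1000,amin=500,amax=1e5):
    o=o.astype(int); m=((o[:,:,2]-o[:,:,0])<0.33*o.max(2)).astype(np.uint8)
    m=cv2.morphologyEx(m,cv2.MORPH_OPEN,np.ones((5,5)))
    out=[]
    for c in cv2.findContours(m,cv2.RETR_EXTERNAL,cv2.CHAIN_APPROX_NONE)[0]:
        a=cv2.contourArea(c)
        if amin<a<amax:
            b=cv2.boxPoints(cv2.minAreaRect(c)); w=np.array([[x1-q[1]/ppm,y1-q[0]/ppm] for q in b])
            e=[w[1]-w[0],w[2]-w[1]]; l=max(e,key=np.linalg.norm); k=min(e,key=np.linalg.norm)
            print('c',np.round(w.mean(0),3),'L',np.round(np.linalg.norm(l),3),np.round(np.linalg.norm(k),3),'longdeg',round(np.degrees(np.arctan2(l[1],l[0]))%180,1))
    return m
E
python3 - <<'E'
from h import *
s,p=snap('wrist')
o=ortho(s,p,.015,.38,.74,-.26,.26,1000)
m=rects(o,.74,.26)
cv2.imwrite('pics/o0.png',np.vstack([o[:,:,::-1]]))
E
```

```text
(no output)
```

View pics/o0.png

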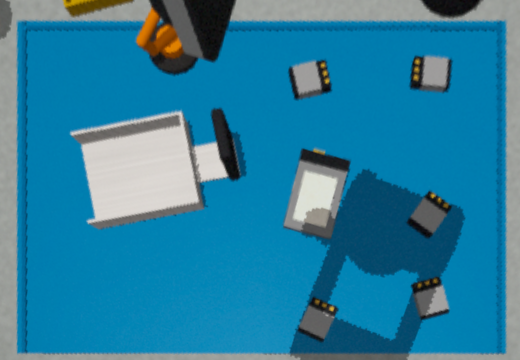

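Run:
```python
from h import *
s,p=snap('wrist')
x1,y1=.695,.02
o=ortho(s,p,.015,.40,x1,-.22,y1,1000)
rects(o,x1,y1)
o=ortho(s,p,.003,.46,.64,-.005,.22,1000); rects(o,.64,.22)
find('wrist',['tray','tray_grip','tray_lip','sill','collector','case_bay','cover_grip','case'])
```

```text
c [ 0.422 -0.058] L 0.037 0.028 longdeg 153.4
c [ 0.443 -0.17 ] L 0.036 0.03 longdeg 15.3
c [ 0.527 -0.17 ] L 0.038 0.028 longdeg 144.0
c [ 0.548 -0.056] L 0.084 0.049 longdeg 166.0
c [ 0.662 -0.05 ] L 0.036 0.033 longdeg 103.0
c [ 0.667 -0.17 ] L 0.036 0.033 longdeg 84.3
c [0.578 0.106] L 0.16 0.103 longdeg 100.9
wrist mark_of tray [0.568 0.127 0.002] 0.79
wrist mark_of tray_grip [0.59  0.03  0.054] 0.97
wrist mark_of tray_lip [ 0.725  0.292 -0.002] 0.59
wrist mark_of cover_grip [ 0.47  -0.379  0.06 ] 0.85
wrist mark_of case [0.336 0.234 0.001] 0.68
```

Emit:
move_arm([
  [[-1,-0.02,0.003,-0.045,-5],[-1,-0.02,0.003,-0.045,-5],[-1,0,0,-0.048,0],[-1,0,0,-0.048,0],[-1,0,0,-0.048,0],[-1,0,0,-0.048,0],[-1,0,0,-0.045,0],[-1,0,0,-0.022,0]],
])

```text
t: 4.5
tcp_pos: [0.4198, -0.0549, 0.0011]
tool_rot: [0.232, 0.973, 0.0, -0.002]
force: [-0.3, -0.0, 0.6]
finger_gap: 1.0
gripper_force: 0.0
```

Emit:
move_arm([
  [[0,0,0,0,0],[1,0,0,0,0],[1,0,0,0,0],[1,0,0,0,0],[1,0,0,0,0],[1,0,0,0,0]],
], newtons=40)

```text
t: 5.1
tcp_pos: [0.4215, -0.056, 0.0049]
tool_rot: [0.232, 0.973, -0.0, 0.001]
force: [-0.5, -0.1, 0.2]
finger_gap: -0.001
gripper_force: 0.0
```

Run:
```python
from h import *
s,p=snap('wrist','w1'); print(s['tcp_pos'],s['finger_gap'])
find('top',['pack1'],n=6)
find('scene',['pack1'],n=6)
find('wrist',['pack1'],n=6)
```

```text
[ 0.42152791 -0.05601215  0.00487345] -0.001043469516924695
top mark_of pack1 [ 0.664 -0.05   0.006] 0.67
top mark_of pack1 [ 0.67  -0.172  0.002] 0.64
top mark_of pack1 [ 0.437 -0.17   0.001] 0.47
top mark_of pack1 [ 0.528 -0.168  0.004] 0.46
top mark_of pack1 [ 0.42  -0.06   0.004] 0.43
scene mark_of pack1 [ 0.664 -0.05   0.006] 0.71
scene mark_of pack1 [ 0.443 -0.168  0.005] 0.68
scene mark_of pack1 [ 0.53  -0.17   0.003] 0.65
scene mark_of pack1 [ 0.671 -0.169  0.005] 0.53
scene mark_of pack1 [ 0.422 -0.058  0.003] 0.47
wrist mark_of pack1 [ 0.42  -0.058 -0.   ] 0.87
wrist mark_of pack1 [ 0.444 -0.17   0.002] 0.64
```

View pics/w1.png

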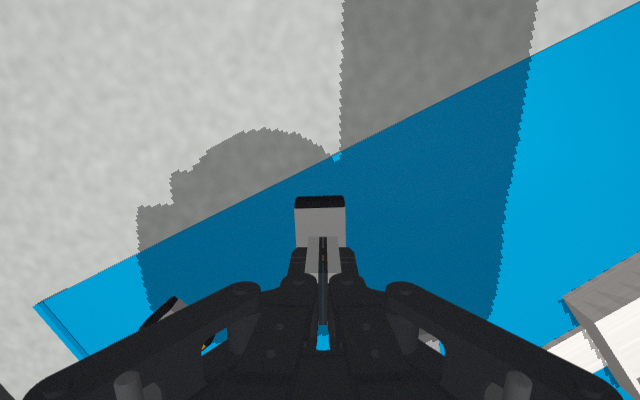

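Emit:
move_arm([
  [[1,0,0,0.04,0],[-1,0,0,0.04,0],[-1,0,0,0.02,0],[-1,0,0,0,0]],
])

```text
t: 5.7
tcp_pos: [0.4228, -0.0565, 0.1063]
tool_rot: [0.232, 0.973, -0.001, 0.003]
force: [0.5, -0.5, 0.0]
finger_gap: 0.509
gripper_force: 0.0
```

Run:
```python
from h import *
s,p=snap('wrist'); print(s['tcp_pos'],s['finger_gap'])
o=ortho(s,p,.015,.39,.50,-.21,-.01,1000); rects(o,.50,-.01)
find('wrist',['pack1'],n=6)
cv2.imwrite('pics/a.png',np.hstack([cv2.resize(o,None,fx=2,fy=2)])[:,:,::-1])
```

```text
[ 0.42284999 -0.05651008  0.10632976] 0.5093216715060314
c [ 0.42  -0.057] L 0.038 0.028 longdeg 155.6
c [ 0.469 -0.168] L 0.093 0.072 longdeg 151.1
wrist mark_of pack1 [ 0.445 -0.17   0.003] 0.93
wrist mark_of pack1 [ 0.531 -0.168  0.002] 0.77
wrist mark_of pack1 [ 0.666 -0.043  0.004] 0.65
wrist mark_of pack1 [ 0.421 -0.059  0.004] 0.58
```

View pics/a.png

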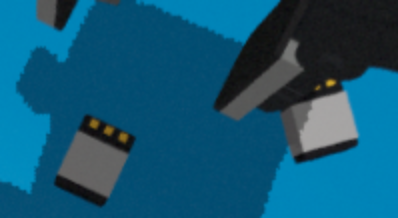

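Emit:
move_arm([
  [[-0.2,-0.002,0,-0.03,1],[-0.2,0,0,-0.03,0],[-0.2,0,0,-0.02,0],[-0.2,0,0,-0.012,0],[-0.2,0,0,-0.01,0],[-0.2,0,0,0,0]],
])

```text
t: 6.4
tcp_pos: [0.4174, -0.0552, 0.0001]
tool_rot: [0.224, 0.975, 0.0, -0.002]
force: [-0.3, 0.6, 0.1]
finger_gap: 0.603
gripper_force: 0.0
```

Run:
```python
from h import *
s,p=snap('wrist','w2'); print(s['tcp_pos'],s['finger_gap'],s['force'])
cv2.imwrite('pics/w2.png',cv2.resize(p['img'][150:330,200:450],None,fx=3,fy=3)[:,:,::-1])
```

```text
[ 4.17372279e-01 -5.52381893e-02  1.19170106e-04] 0.6027054894063846 [-0.2669293   0.55952436  0.08788605]
```

View pics/w2.png

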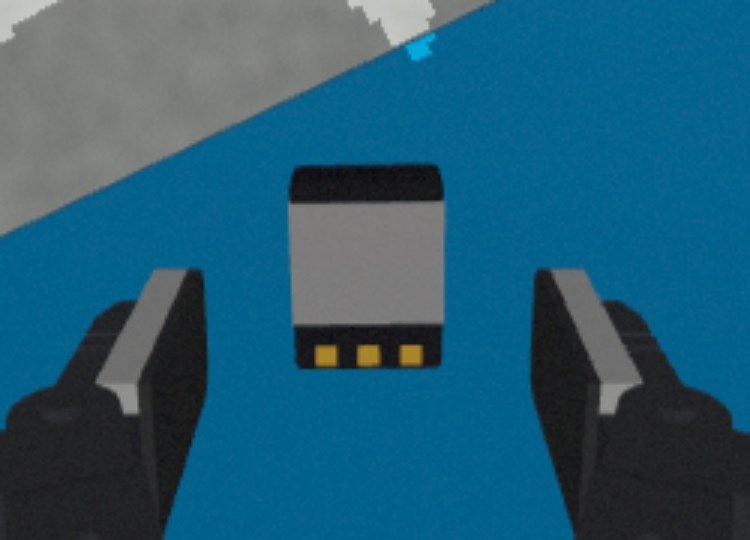

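Emit:
move_arm([
  [[-0.2,0,0,-0.004,0],[-0.2,0,0,0,0],[-0.2,0,0,0,0]],
])

```text
t: 6.75
tcp_pos: [0.4192, -0.0559, -0.0016]
tool_rot: [0.224, 0.975, -0.0, 0.0]
force: [0.4, -0.4, 0.9]
finger_gap: 0.601
gripper_force: 0.0
```

Run:
```python
from h import *
s=manip.sense(); print(s['tcp_pos'],s['force'],s['finger_gap'])
_,p=snap('scene','w3')
W=np.array(p['world_to_cam']); 
for X in ([.42,-.057,.0],[.42,-.057,.015],[.42,-.057,.05]):
    c=W@np.array(X+[1]); print(X,p['fx']*c[0]/c[2]+p['cx'],p['fy']*c[1]/c[2]+p['cy'])
q=manip.snapshot('wrist'); print(q['fy'],q['cy'])
i=p['img'][170:290,200:340]; cv2.imwrite('pics/w3.png',cv2.resize(i,None,fx=5,fy=5)[:,:,::-1])
```

```text
[ 0.41924476 -0.05589926 -0.00160593] [ 0.40303836 -0.40210129  0.8977628 ] 0.6014175911645119
[0.42, -0.057, 0.0] 261.9422978605698 217.58417792791695
[0.42, -0.057, 0.015] 261.4435565941195 213.57987333236917
[0.42, -0.057, 0.05] 260.24788288444626 203.98002256305654
324.3433761685409 196.64313302523303
```

View pics/w3.png

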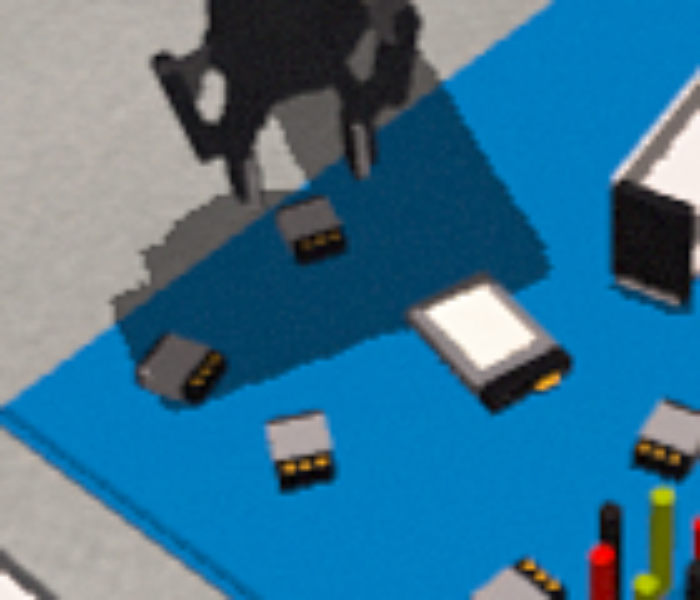

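Emit:
move_arm([
  [[-0.2,0.001,-0.001,-0.015,0],[-0.2,0,0,-0.008,0],[-0.2,0,0,-0.005,0],[-0.2,0,0,0,0]],
])

```text
t: 7.25
tcp_pos: [0.4195, -0.0566, -0.0305]
tool_rot: [0.224, 0.975, 0.0, -0.001]
force: [-0.1, 0.7, -0.2]
finger_gap: 0.598
gripper_force: 0.0
```

Emit:
move_arm([
  [[1,0,0,0,0],[1,0,0,0,0],[1,0,0,0,0],[1,0,0,0,0]],
])

```text
t: 7.65
tcp_pos: [0.42, -0.0568, -0.0296]
tool_rot: [0.223, 0.975, -0.0, 0.0]
force: [-0.1, 0.2, 4.6]
finger_gap: 0.312
gripper_force: 39.7
```

Emit:
move_arm([
  [[1,0,0,0.045,0],[1,0,0,0.045,0],[1,0.0273,0.0273,0,7.5],[1,0.0273,0.0273,0,7.5],[1,0.0273,0.0273,0,7.5],[1,0.0273,0.0273,0,7.5],[1,0.0273,0.0273,0,7.2],[1,0,0,-0.02,0]],
])

```text
t: 8.45
tcp_pos: [0.5637, 0.0826, 0.0423]
tool_rot: [-0.102, 0.995, -0.001, 0.006]
force: [0.4, 0.6, -1.1]
finger_gap: 0.314
gripper_force: 39.6
```

Emit:
move_arm([
  [[1,0,0,-0.02,0],[1,0,0,-0.017,0],[1,0,0,0,0]],
])

```text
t: 8.75
tcp_pos: [0.5541, 0.08, 0.0008]
tool_rot: [-0.099, 0.995, 0.0, -0.003]
force: [0.1, -0.5, 0.3]
finger_gap: 0.314
gripper_force: 39.6
```

Run:
```python
from h import *
s,p=snap('wrist'); print(s['tcp_pos'],s['tool_rot'])
q=manip.snapshot('scene')
i=q['img'][150:290,250:400]; j=p['img'][100:380,120:540]
cv2.imwrite('pics/w4.png',np.hstack([cv2.resize(i,(440,410)),cv2.resize(j,(360,410))])[:,:,::-1])
```

```text
[0.55414076 0.07996496 0.00082239] [-9.91569060e-02  9.95068112e-01  4.09838898e-04 -2.68196166e-03]
```

View pics/w4.png

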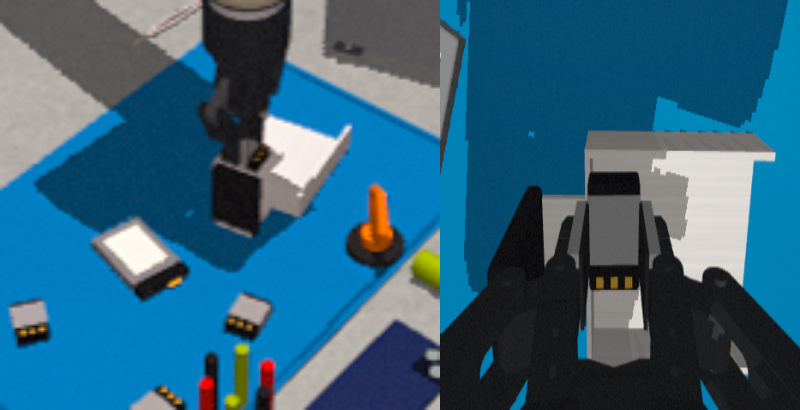

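```bash
cat >> h.py <<'E'
def ray(s,p,u,v,z):
    T=np.eye(4);T[:3,:3]=R.from_quat(s['tool_rot']).as_matrix();T[:3,3]=s['tcp_pos']
    C=T@p['tool_from_camera'] if 'tool_from_camera' in p else np.linalg.inv(np.array(p['world_to_cam']))
    d=C[:3,:3]@np.array([(u-p['cx'])/p['fx'],(v-p['cy'])/p['fy'],1]); o=C[:3,3]
    return np.round((o+d*(z-o[2])/d[2])[:2],4)
def tf(pt,o=(.570,.119),yaw=101.3):
    a=np.radians(yaw); d=np.array(pt)-o
    return np.round([d@[np.cos(a),np.sin(a)],d@[-np.sin(a),np.cos(a)]],4)
E
python3 - <<'E'
from h import *
s,p=snap('wrist')
for n,u,v in (('backleft',289,190),('frontleft',507,202),('backright',289,346)):
    r=ray(s,p,u,v,.029); print(n,r,tf(r))
r=ray(s,p,120+(614-440)*1.1667,100+232*.683,.045);print('pack',r,tf(r), tf([.5562,.0798]))
find('wrist',['tray_lip','tray'])
E
```

```text
backleft [0.531 0.058] [-0.0522  0.0502]
frontleft [0.5157 0.1658] [0.0565 0.0441]
backright [0.6219 0.0736] [-0.0547 -0.042 ]
pack [0.5563 0.0803] [-0.0353  0.021 ] [-0.0357  0.0212]
wrist mark_of tray_lip [0.556 0.173 0.004] 0.68
wrist mark_of tray [ 0.569  0.127 -0.   ] 0.57
```

Emit:
move_arm([
  [[0.1,0,0,0,0],[0.1,0,0,0,0],[0.1,0,0,0.03,0],[0,0,0,0.03,0],[-0.1,-0.019,-0.0417,0,4],[-0.2,-0.019,-0.0417,0,0],[-0.2,-0.019,-0.0417,0,0],[-0.2,-0.019,-0.0417,0,0]],
])

```text
t: 9.8
tcp_pos: [0.48, -0.0884, 0.0636]
tool_rot: [-0.134, 0.991, -0.0, 0.001]
force: [0.2, 0.5, -1.0]
finger_gap: 0.599
gripper_force: 0.0
```

Emit:
move_arm([
  [[-0.2,-0.019,-0.0417,0,0],[-0.2,-0.018,-0.0417,0,0],[-0.2,0,0,0,0],[-0.2,0,0,0,0]],
])

```text
t: 10.2
tcp_pos: [0.4432, -0.1716, 0.0633]
tool_rot: [-0.132, 0.991, -0.0, 0.0]
force: [0.0, -0.4, 0.2]
finger_gap: 0.603
gripper_force: 0.0
```

```bash
cat >> h.py <<'E'
def close():
    a=R.from_quat(manip.sense()['tool_rot']).as_matrix()[:,1]; return round(np.degrees(np.arctan2(a[1],a[0]))%180,1)
E
python3 - <<'E'
from h import *
s,p=snap('wrist'); print(s['tcp_pos'],s['finger_gap'],close())
find('wrist',['pack1'],n=6); find('wrist',['tray_lip','tray_grip'])
x1,y1=.56,-.125
o=ortho(s,p,.015,.40,x1,-.22,y1,1000)
rects(o,x1,y1)
E
```

```text
[ 0.44321174 -0.17163405  0.06334317] 0.6027968020464122 105.3
wrist mark_of pack1 [ 0.53  -0.168  0.004] 0.82
c [ 0.442 -0.171] L 0.039 0.028 longdeg 14.0
c [ 0.525 -0.17 ] L 0.04 0.033 longdeg 144.5
c [ 0.523 -0.208] L 0.075 0.022 longdeg 0.0
```

Emit:
move_arm([
  [[-0.2,0,0.001,-0.035,0],[-0.2,0,0,-0.035,0],[-0.2,0,0,-0.021,0],[-0.2,0,0,0,0],[1,0,0,0,0],[1,0,0,0,0],[1,0,0,0,0],[1,0,0,0,0]],
])

```text
t: 11.2
tcp_pos: [0.4442, -0.1699, -0.027]
tool_rot: [-0.134, 0.991, -0.001, 0.001]
force: [0.5, 0.4, 4.0]
finger_gap: 0.309
gripper_force: 39.6
```

Emit:
move_arm([
  [[1,0,0,0.045,0],[1,0,0,0.045,0],[1,0.021,0.0427,0,-4],[1,0.021,0.0427,0,0],[1,0.021,0.0427,0,0],[1,0.021,0.0427,0,0],[1,0.021,0.0427,0,0],[1,0.021,0.0427,0,0]],
])

```text
t: 12.0
tcp_pos: [0.5701, 0.0885, 0.0627]
tool_rot: [-0.099, 0.995, -0.0, 0.0]
force: [1.0, -0.2, -0.2]
finger_gap: 0.306
gripper_force: 39.5
```

Emit:
move_arm([
  [[1,0.021,0.0427,0,0],[1,0,0,0,0],[1,0,0,-0.03,0],[1,0,0,-0.026,0],[1,0,0,0,0],[1,0,0,0,0]],
])

```text
t: 12.6
tcp_pos: [0.5899, 0.1287, 0.0062]
tool_rot: [-0.099, 0.995, -0.0, -0.001]
force: [-0.6, 0.3, -0.3]
finger_gap: 0.304
gripper_force: 39.6
```

Run:
```python
from h import *
s,p=snap('wrist','w5'); print(s['tcp_pos'],s['finger_gap'],close(), tf(s['tcp_pos'][:2]))
find('wrist',['pack1'],n=6,mc=.1); find('wrist',['tray_lip','tray_grip'])
```

```text
[0.58992128 0.12872186 0.00617441] 0.30441538974103 101.3 [ 0.0056 -0.0214]
wrist mark_of pack1 [0.587 0.124 0.035] 0.72
wrist mark_of pack1 [ 0.667 -0.045  0.   ] 0.72
wrist mark_of tray_lip [0.555 0.175 0.003] 0.84
wrist mark_of tray_grip [0.587 0.036 0.051] 0.91
```

View pics/w5.png

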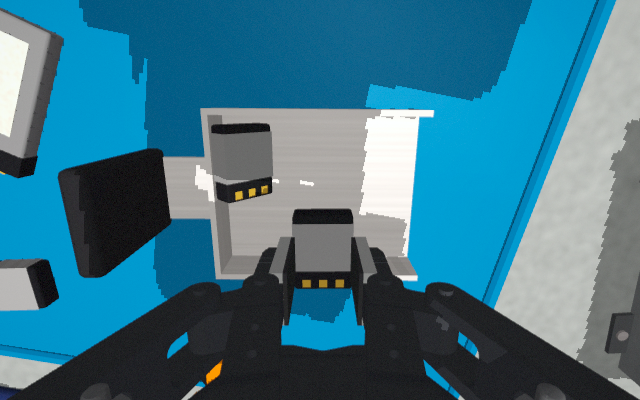

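Emit:
move_arm([
  [[0.1,0,0,-0.004,0],[0.1,0,0,0,0],[0.1,0,0,0.03,0],[0,0,0,0.03,0],[-0.1,-0.009,-0.0427,0,-7.8],[-0.2,-0.009,-0.0427,0,-7.8],[-0.2,-0.009,-0.0427,0,-7.8],[-0.2,-0.009,-0.0427,0,-7.8]],
])

```text
t: 13.6
tcp_pos: [0.5541, -0.0427, 0.0624]
tool_rot: [0.175, 0.985, -0.0, 0.0]
force: [1.2, -0.7, -0.4]
finger_gap: 0.602
gripper_force: 0.0
```

Emit:
move_arm([
  [[-0.2,-0.009,-0.0427,0,-7.8],[-0.2,-0.009,-0.0427,0,-8],[-0.2,-0.009,-0.0427,0,0],[-0.2,0,0,0,0],[-0.2,0,0,0,0]],
])

```text
t: 14.1
tcp_pos: [0.5271, -0.1705, 0.0621]
tool_rot: [0.307, 0.952, 0.0, -0.0]
force: [0.1, 0.8, -0.3]
finger_gap: 0.598
gripper_force: 0.0
```

Run:
```python
from h import *
s,p=snap('wrist'); print(s['tcp_pos'],s['finger_gap'],close())
find('wrist',['pack1'],n=6); find('wrist',['tray_lip','tray_grip'])
x1,y1=.60,-.125
o=ortho(s,p,.015,.48,x1,-.22,y1,1000)
rects(o,x1,y1)
```

```text
[ 0.52714301 -0.17049181  0.06210839] 0.5982144806514876 54.3
wrist mark_of pack1 [ 0.531 -0.166  0.001] 0.93
wrist mark_of pack1 [ 0.668 -0.046  0.002] 0.74
c [ 0.526 -0.169] L 0.038 0.028 longdeg 144.5
```

Emit:
move_arm([
  [[-0.2,-0.001,0.001,-0.035,0],[-0.2,0,0,-0.035,0],[-0.2,0,0,-0.02,0],[-0.2,0,0,0,0],[1,0,0,0,0],[1,0,0,0,0],[1,0,0,0,0],[1,0,0,0,0]],
])

```text
t: 15.1
tcp_pos: [0.5273, -0.1688, -0.0268]
tool_rot: [0.306, 0.952, -0.0, 0.001]
force: [0.7, 0.3, 3.2]
finger_gap: 0.304
gripper_force: 39.7
```

Emit:
move_arm([
  [[1,0,0,0.045,0],[1,0,0,0.045,0],[1,0.0043,0.0406,0,7.8],[1,0.0043,0.0406,0,7.8],[1,0.0043,0.0406,0,7.8],[1,0.0043,0.0406,0,7.8],[1,0.0043,0.0406,0,7.8],[1,0.0043,0.0406,0,8]],
])

```text
t: 15.9
tcp_pos: [0.5524, 0.0766, 0.0627]
tool_rot: [-0.102, 0.995, -0.0, 0.001]
force: [0.4, -0.5, -0.7]
finger_gap: 0.302
gripper_force: 39.5
```

Emit:
move_arm([
  [[1,0.0043,0.0406,0,0],[1,0.0043,0.0406,0,0],[1,0,0,-0.03,0],[1,0,0,-0.03,0],[1,0,0,0,0],[1,0,0,0,0]],
])

```text
t: 16.5
tcp_pos: [0.5606, 0.1562, 0.0022]
tool_rot: [-0.099, 0.995, -0.0, -0.0]
force: [0.2, -0.5, 0.6]
finger_gap: 0.313
gripper_force: 39.5
```

Run:
```python
from h import *
s,p=snap('wrist','w6'); print(s['tcp_pos'],s['finger_gap'],close(), tf(s['tcp_pos'][:2]))
find('wrist',['pack1'],n=6,mc=.1); find('wrist',['tray_lip','tray_grip'])
```

```text
[0.56057628 0.15616055 0.0021908 ] 0.31300340402937216 101.3 [0.0383 0.002 ]
wrist mark_of pack1 [0.563 0.156 0.031] 0.79
wrist mark_of pack1 [0.591 0.132 0.006] 0.6
wrist mark_of pack1 [0.559 0.075 0.014] 0.57
wrist mark_of tray_lip [ 0.557  0.178 -0.   ] 0.76
```

Emit:
move_arm([
  [[0.1,0,0,-0.005,0],[0.1,0,0,0,0],[0.1,0,0,0.035,0],[0,0,0,0.03,-8],[-0.1,0.01,-0.02,0,-8],[-0.2,0.01,-0.02,0,-8],[-0.2,0.01,-0.02,0,-8],[-0.2,0.01,-0.02,0,-8]],
])

```text
t: 17.5
tcp_pos: [0.6012, 0.0756, 0.0624]
tool_rot: [0.25, 0.968, 0.0, 0.0]
force: [0.2, -0.5, 0.2]
finger_gap: 0.598
gripper_force: 0.0
```

Emit:
move_arm([
  [[-0.2,0.01,-0.02,0,-8],[-0.2,0.01,-0.02,0,-8],[-0.2,0.01,-0.02,0,-8],[-0.2,0.01,-0.02,0,-8],[-0.2,0.01,-0.02,0,-8],[-0.2,0.013,-0.004,0,-8],[-0.2,0,0,0,0],[-0.2,0,0,0,0]],
])

```text
t: 18.3
tcp_pos: [0.6632, -0.0275, 0.0618]
tool_rot: [0.619, 0.785, -0.0, -0.001]
force: [-1.4, 0.4, 0.5]
finger_gap: 0.601
gripper_force: 0.0
```

Run:
```python
from h import *
s,p=snap('wrist'); print(s['tcp_pos'],s['finger_gap'],close())
find('wrist',['pack1'],n=6); find('wrist',['tray_lip','tray_grip'])
x1,y1=.69,-.005
o=ortho(s,p,.015,.62,x1,-.10,y1,1000)
rects(o,x1,y1)
```

```text
[ 0.66316348 -0.0275019   0.06184251] 0.6011819748850824 13.5
wrist mark_of pack1 [ 0.668 -0.045  0.006] 0.92
wrist mark_of pack1 [0.558 0.077 0.016] 0.62
wrist mark_of pack1 [ 0.67  -0.172  0.004] 0.61
wrist mark_of tray_grip [0.588 0.032 0.054] 0.78
c [ 0.663 -0.048] L 0.039 0.028 longdeg 102.5
```

Emit:
move_arm([
  [[-0.2,0,-0.0205,-0.03,0],[-0.2,0,0,-0.035,0],[-0.2,0,0,-0.025,0],[-0.2,0,0,0,0],[1,0,0,0,0],[1,0,0,0,0],[1,0,0,0,0],[1,0,0,0,0]],
])

```text
t: 19.3
tcp_pos: [0.665, -0.0483, -0.0264]
tool_rot: [0.62, 0.785, 0.001, 0.001]
force: [-0.4, 0.1, 2.7]
finger_gap: 0.304
gripper_force: 39.7
```

Emit:
move_arm([
  [[1,0,0,0.045,0],[1,0,0,0.045,0],[1,-0.0168,0.0358,0,-2],[1,-0.0168,0.0358,0,0],[1,-0.0168,0.0358,0,0],[1,-0.0168,0.0358,0,0],[1,0,0,-0.03,0],[1,0,0,-0.03,0]],
])

```text
t: 20.1
tcp_pos: [0.5977, 0.0967, 0.0035]
tool_rot: [0.632, 0.775, 0.001, 0.002]
force: [-0.3, 0.4, -0.5]
finger_gap: 0.305
gripper_force: 39.5
```

Emit:
move_arm([
  [[1,0,0,0,0],[1,0,0,0,0]],
])

```text
t: 20.3
tcp_pos: [0.5967, 0.095, 0.0023]
tool_rot: [0.634, 0.774, -0.0, -0.0]
force: [0.0, 0.2, -0.2]
finger_gap: 0.304
gripper_force: 39.5
```

Run:
```python
from h import *
s,p=snap('wrist','w7'); print(s['tcp_pos'],s['finger_gap'],close(), tf(s['tcp_pos'][:2],(.568,.1215)))
find('wrist',['pack1'],n=6,mc=.1); find('wrist',['tray_lip','tray_grip'])
```

```text
[0.59673079 0.09495951 0.00234022] 0.3039323881477074 11.3 [-0.0317 -0.023 ]
wrist mark_of pack1 [0.601 0.098 0.033] 0.98
wrist mark_of pack1 [0.557 0.075 0.014] 0.94
wrist mark_of pack1 [0.591 0.129 0.004] 0.83
wrist mark_of pack1 [0.565 0.157 0.005] 0.6
wrist mark_of tray_lip [0.558 0.174 0.   ] 0.69
```

View pics/w7.png

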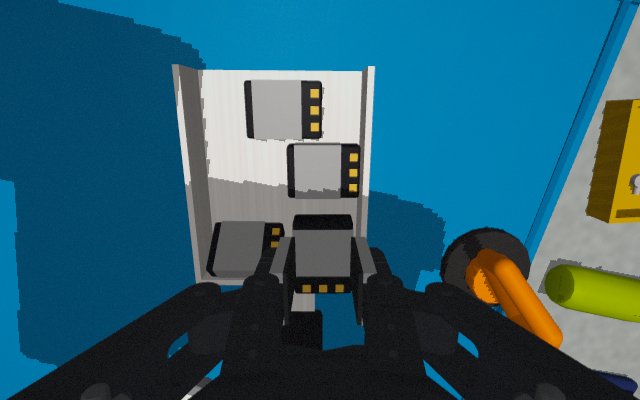

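Emit:
move_arm([
  [[0.1,0,0,-0.002,0],[0.1,0,0,0,0],[0.1,0,0,0.032,0],[0.1,0,0,0.03,-6],[0,0.012,-0.0443,0,-6],[0,0.012,-0.0443,0,-5],[0,0.012,-0.0443,0,0],[0,0.012,-0.0443,0,0]],
])

```text
t: 21.3
tcp_pos: [0.645, -0.0838, 0.0625]
tool_rot: [0.741, 0.672, 0.0, 0.0]
force: [1.0, -0.4, -1.3]
finger_gap: 0.5
gripper_force: 0.0
```

Emit:
move_arm([
  [[0,0.012,-0.0443,0,0],[0,0.012,-0.0443,0,0],[0,0,0,0,0],[0,0,0,0,0]],
])

```text
t: 21.7
tcp_pos: [0.6684, -0.1722, 0.0619]
tool_rot: [0.742, 0.67, 0.0, -0.0]
force: [-0.8, 0.4, 0.2]
finger_gap: 0.503
gripper_force: 0.0
```

Run:
```python
from h import *
s,p=snap('wrist'); print(s['tcp_pos'],s['finger_gap'],close())
find('wrist',['pack1'],n=6); find('wrist',['tray_lip','tray_grip','driver_pot'])
x1,y1=.705,-.135
o=ortho(s,p,.015,.63,x1,-.21,y1,1000)
rects(o,x1,y1)
```

```text
[ 0.6683591  -0.17215307  0.06186554] 0.5028010865414931 174.3
wrist mark_of pack1 [ 0.67  -0.174  0.002] 0.73
wrist mark_of driver_pot [ 0.769 -0.193 -0.002] 0.59
c [ 0.669 -0.17 ] L 0.038 0.028 longdeg 85.2
```

Run:
```python
from h import *
p=manip.snapshot('wrist')
a=np.radians(11.3-90+180); 
s=dict(tcp_pos=np.array([.59673,.09496,.00234]),tool_rot=np.array([.634,.774,0,0]))
for n,u,v in (('P5 rearL',250,135),('P5 frontL',247,82),('P1 front',245,222),('P1 rightfront',283,224),('P4 left',290,170),('wall in L',208,200),('lip L',200,70),('lip R',365,72),('wall in R',362,170)):
    r=ray(s,p,u,v,.018 if n[0]=='P' else .006); print(n,r,tf(r,(.568,.1215)))
```

```text
P5 rearL [0.5499 0.1415] [0.0232 0.0138]
P5 frontL [0.545  0.1663] [0.0484 0.0138]
P1 front [0.5535 0.0948] [-0.0233  0.0195]
P1 rightfront [0.574  0.0977] [-0.0245 -0.0012]
P4 left [0.5726 0.1278] [ 0.0053 -0.0057]
wall in L [0.529  0.0989] [-0.0145  0.0427]
lip L [0.5179 0.1675] [0.0549 0.0401]
lip R [0.601  0.1832] [ 0.054  -0.0445]
wall in R [0.6112 0.1331] [ 0.0029 -0.0446]
```

Emit:
move_arm([
  [[0,0.001,0.002,-0.03,0],[0,0,0,-0.035,0],[0,0,0,-0.025,0],[0,0,0,0,0],[1,0,0,0,0],[1,0,0,0,0],[1,0,0,0,0],[1,0,0,0,0]],
])

```text
t: 22.8
tcp_pos: [0.6706, -0.1691, -0.0264]
tool_rot: [0.741, 0.672, 0.001, 0.001]
force: [0.7, 0.4, -0.4]
finger_gap: 0.307
gripper_force: 39.7
```

Emit:
move_arm([
  [[1,0,0,0.045,0],[1,0,0,0.045,0],[1,-0.017,0.0411,0,6],[1,-0.017,0.0411,0,6],[1,-0.017,0.0411,0,5],[1,-0.017,0.0411,0,0],[1,-0.017,0.0411,0,0],[1,-0.017,0.0411,0,0]],
])

```text
t: 23.6
tcp_pos: [0.5673, 0.0791, 0.063]
tool_rot: [0.634, 0.773, 0.001, 0.001]
force: [0.4, 0.3, -0.2]
finger_gap: 0.309
gripper_force: 39.7
```

Emit:
move_arm([
  [[1,-0.017,0.0411,0,0],[1,0,0,0,0],[1,0,0,-0.03,0],[1,0,0,-0.03,0],[1,0,0,0,0],[1,0,0,0,0]],
])

```text
t: 24.2
tcp_pos: [0.5511, 0.1184, 0.0023]
tool_rot: [0.634, 0.773, -0.0, -0.0]
force: [0.8, -0.1, -0.7]
finger_gap: 0.303
gripper_force: 39.7
```

Run:
```python
from h import *
s,p=snap('wrist'); print(s['tcp_pos'],s['finger_gap'],close(), tf(s['tcp_pos'][:2],(.568,.1215)))
find('wrist',['pack1'],n=6,mc=.1); find('wrist',['tray_lip','tray_grip'])
```

```text
[0.55105752 0.11836984 0.00230808] 0.30333397755874136 11.3 [0.0003 0.0172]
wrist mark_of pack1 [0.59  0.129 0.004] 0.91
wrist mark_of pack1 [0.558 0.076 0.015] 0.84
wrist mark_of pack1 [0.553 0.115 0.036] 0.79
wrist mark_of pack1 [0.602 0.102 0.006] 0.79
wrist mark_of pack1 [0.573 0.156 0.003] 0.69
wrist mark_of tray_lip [ 0.555  0.172 -0.001] 0.66
```

Emit:
move_arm([
  [[0.1,0,0,-0.002,0],[0.1,0,0,0,0],[0.1,0,0,0.032,0],[0.1,0,0,0.04,0],[-1,0.012,-0.029,0,0],[-1,0.012,-0.029,0,0],[-1,0.012,-0.03,0,0],[-1,0,0,0,0]],
])

```text
t: 25.2
tcp_pos: [0.5895, 0.0272, 0.0728]
tool_rot: [0.635, 0.772, 0.001, 0.002]
force: [0.2, -0.0, -0.5]
finger_gap: 1.004
gripper_force: 0.0
```

Run:
```python
from h import *
s,p=snap('wrist','w8'); print(s['tcp_pos'],s['finger_gap'],close())
manip.snapshot('scene');manip.snapshot('top')
for c in ('wrist','top','scene'):
    find(c,['pack1'],n=6,mc=.2); find(c,['tray_lip','tray_grip','sill','collector'])
find('top',['bigpack'])
```

```text
[0.58953037 0.02718587 0.07277422] 1.003708491753622 11.2
wrist mark_of pack1 [0.602 0.1   0.006] 0.86
wrist mark_of pack1 [0.588 0.13  0.005] 0.78
wrist mark_of pack1 [0.568 0.16  0.003] 0.78
wrist mark_of pack1 [0.553 0.113 0.008] 0.7
wrist mark_of pack1 [0.557 0.074 0.016] 0.61
top mark_of pack1 [ 0.795 -0.045  0.005] 0.73
top mark_of pack1 [0.598 0.092 0.005] 0.44
top mark_of pack1 [0.564 0.156 0.008] 0.36
top mark_of tray_lip [ 0.547 -0.054  0.002] 0.64
top mark_of sill [0.571 0.328 0.115] 0.65
top mark_of collector [ 0.546  0.412 -0.002] 0.91
scene mark_of pack1 [0.55  0.117 0.007] 0.67
scene mark_of pack1 [0.59  0.131 0.005] 0.61
scene mark_of pack1 [0.597 0.094 0.009] 0.54
scene mark_of pack1 [0.56  0.076 0.018] 0.53
scene mark_of pack1 [0.567 0.153 0.01 ] 0.45
scene mark_of pack1 [ 0.765 -0.191 -0.005] 0.38
scene mark_of tray_lip [0.556 0.176 0.003] 0.78
scene mark_of tray_grip [0.586 0.028 0.054] 0.73
scene mark_of sill [0.573 0.331 0.116] 0.76
scene mark_of collector [ 0.544  0.406 -0.003] 0.84
top mark_of bigpack [ 0.548 -0.052  0.002] 0.75
```

View pics/w8.png

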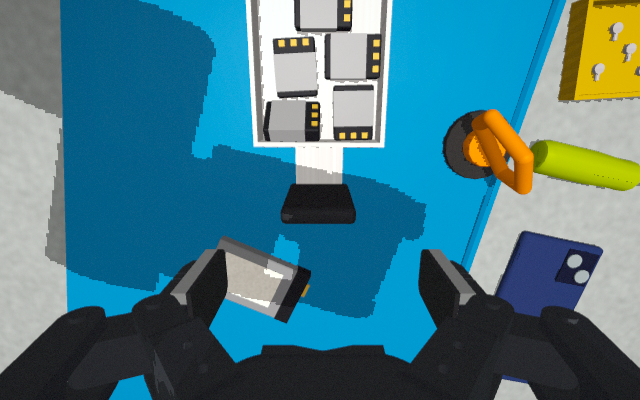

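Run:
```python
from h import *
s,p=snap('wrist'); q=manip.snapshot('top')
r=ray(s,p,318,203,.069); print('griptop?',r, ray(s,p,288,188,.069),ray(s,p,350,188,.069),ray(s,p,283,220,.069),ray(s,p,355,220,.069))
# collector edges: LSD line detection in the top picture
g=cv2.cvtColor(q['img'],cv2.COLOR_RGB2GRAY)
L=cv2.createLineSegmentDetector().detect(g)[0][:,0]
for l in L:
    n=np.hypot(l[2]-l[0],l[3]-l[1])
    if n>35 and 125<l[0]<240 and 125<l[2]<240 and 160<l[1]<265 and 160<l[3]<265:
        a,b=ray(s,q,l[0],l[1],.204),ray(s,q,l[2],l[3],.204); d=b-a
        print(np.round(l),a,b,round(np.hypot(*d),3),'dir',round(np.degrees(np.arctan2(d[1],d[0]))%180,1))
```

```text
griptop? [0.5812 0.0434] [0.5621 0.049 ] [0.5978 0.0561] [0.5625 0.0288] [0.6051 0.0373]
[210. 231. 200. 183.] [0.4838 0.3078] [0.609  0.3395] 0.129 dir 14.2
[193. 166. 138. 181.] [0.6542 0.3589] [0.6145 0.5024] 0.149 dir 105.5
```

Emit:
move_arm([
  [[-1,-0.001,0.002,-0.03,0],[-1,0,0,-0.03,0],[-1,0,0,-0.0175,0],[-1,0,0,0,0],[0.2,0,0,0,0],[0.2,0,0,0,0],[0.2,0,0,0,0],[0.2,0,0,0,0]],
], newtons=120)

```text
t: 27.05
tcp_pos: [0.587, 0.0326, -0.0037]
tool_rot: [0.633, 0.774, 0.001, 0.001]
force: [-1.2, -1.3, 5.6]
finger_gap: 0.515
gripper_force: 122.2
```

Emit:
move_arm([
  [[1,0,0,0,0],[1,0,0,0,0],[1,0,0,0,0]],
])

```text
t: 27.35
tcp_pos: [0.587, 0.0326, -0.0036]
tool_rot: [0.633, 0.774, 0.001, 0.001]
force: [0.4, -0.4, 6.3]
finger_gap: 0.519
gripper_force: 122.3
```

Run:
```python
from h import *
s,p=snap('wrist'); print(s['tcp_pos'],s['finger_gap'],close(),s['force'])
manip.snapshot('scene');manip.snapshot('top')
for c in ('wrist','scene','top'):
    find(c,['tray_lip','tray_grip','tray'])
```

```text
[ 0.58703021  0.03262615 -0.00362436] 0.5192188761036138 11.4 [ 0.39074273 -0.44536988  6.27611699]
wrist mark_of tray_grip [0.59  0.031 0.054] 0.65
wrist mark_of tray [0.572 0.127 0.003] 0.78
scene mark_of tray_lip [0.555 0.176 0.002] 0.74
scene mark_of tray_grip [0.589 0.028 0.057] 0.9
scene mark_of tray [0.572 0.117 0.002] 0.82
top mark_of tray_lip [ 0.56   0.176 -0.001] 0.44
top mark_of tray [0.565 0.118 0.001] 0.62
```

Emit:
move_arm([
  [[1,0,0,0.005,0],[1,0,0,0.01,0],[1,0,0,0.01,0],[1,0,0,0.005,0],[1,0,0,0,0],[1,0,0,0,0]],
])

```text
t: 28.55
tcp_pos: [0.5856, 0.0329, 0.0247]
tool_rot: [0.634, 0.774, 0.0, 0.0]
force: [-0.0, -0.6, -3.8]
finger_gap: 0.513
gripper_force: 122.4
```

Run:
```python
from h import *
s,p=snap('wrist'); print(s['tcp_pos'],s['finger_gap'],close(),s['force'])
q=manip.snapshot('scene');manip.snapshot('top')
for c in ('wrist','scene','top'):
    find(c,['tray_lip','tray_grip','tray']); find(c,['pack1'],n=5,mc=.2)
cv2.imwrite('pics/w9.png',np.hstack([cv2.resize(q['img'][140:260,270:400],(433,400)),cv2.resize(p['img'],(360,225))[:,:].repeat(1,0) if 0 else cv2.resize(p['img'][:330,140:440],(364,400))])[:,:,::-1])
```

```text
[0.58557472 0.03292528 0.0246524 ] 0.5130939539951084 11.4 [-0.00756873 -0.61630698 -3.83167771]
wrist mark_of tray_grip [0.586 0.034 0.079] 0.76
wrist mark_of pack1 [0.556 0.073 0.043] 0.95
wrist mark_of pack1 [0.604 0.098 0.035] 0.94
wrist mark_of pack1 [0.586 0.13  0.035] 0.93
wrist mark_of pack1 [0.552 0.114 0.033] 0.7
scene mark_of tray_lip [0.559 0.176 0.031] 0.74
scene mark_of tray_grip [ 0.792 -0.044 -0.003] 0.72
scene mark_of tray [0.567 0.118 0.031] 0.67
scene mark_of pack1 [0.555 0.074 0.042] 0.52
scene mark_of pack1 [0.591 0.132 0.033] 0.41
scene mark_of pack1 [0.565 0.153 0.035] 0.41
scene mark_of pack1 [0.6   0.093 0.036] 0.39
top mark_of tray_lip [0.558 0.174 0.025] 0.42
top mark_of tray [0.565 0.12  0.031] 0.57
top mark_of pack1 [0.563 0.158 0.035] 0.63
```

View pics/w9.png

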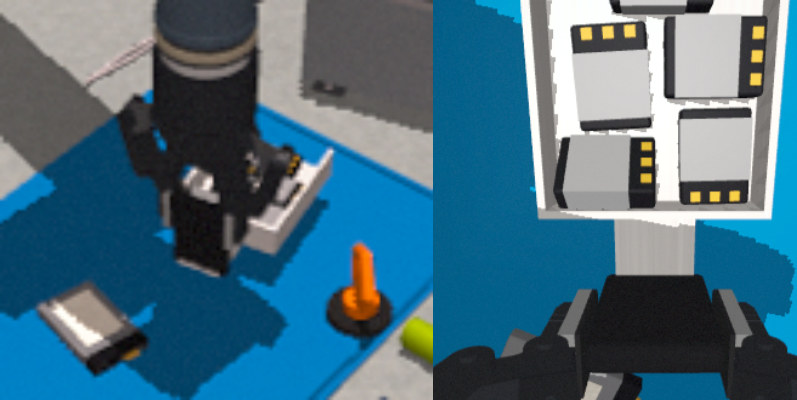

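Emit:
move_arm([
  [[1,0,0,0.008,0],[1,0,0,0.015,0],[1,0,0,0.02,0],[1,0,0,0.02,0],[1,0,0,0.016,0],[1,0,0,0.01,0],[1,0.001,0.004,0,0.4],[1,0.002,0.008,0,0.4]],
])

```text
t: 30.1
tcp_pos: [0.5883, 0.0449, 0.1134]
tool_rot: [0.628, 0.778, -0.0, -0.0]
force: [-0.3, -0.6, -2.7]
finger_gap: 0.512
gripper_force: 122.5
```

Emit:
move_arm([
  [[1,0.004,0.014,0,0.5],[1,0.005,0.018,0,0.5],[1,0.005,0.018,0,0.5],[1,0.005,0.018,0,0.5],[1,0.005,0.018,0,0.4],[1,0.003,0.012,0,0.4],[1,0.002,0.006,0,0],[1,0,0.002,0,0]],
])

```text
t: 30.9
tcp_pos: [0.6178, 0.1517, 0.1133]
tool_rot: [0.609, 0.793, -0.0, 0.0]
force: [0.1, -0.5, -2.5]
finger_gap: 0.517
gripper_force: 122.5
```

Run:
```python
from h import *
s,p=snap('wrist','w10'); print(s['tcp_pos'],s['finger_gap'],close(),s['force'])
q=manip.snapshot('scene');r=manip.snapshot('top')
for c in ('wrist','scene','top'):
    find(c,['tray_lip','tray_grip','tray','sill','collector']); find(c,['pack1'],n=5,mc=.3)
find('top',['bigpack'])
g=cv2.cvtColor(p['img'],cv2.COLOR_RGB2GRAY)
L=cv2.createLineSegmentDetector().detect(g)[0][:,0]
for l in L:
    n=np.hypot(l[2]-l[0],l[3]-l[1])
    if n>70: 
        print(np.round(l),[ (round(np.degrees(np.arctan2(*(ray(s,p,l[2],l[3],z)-ray(s,p,l[0],l[1],z))[::-1]))%180,1)) for z in (.12,.15)], ray(s,p,l[0],l[1],.146),ray(s,p,l[2],l[3],.146))
```

```text
[0.61779315 0.15165734 0.11334468] 0.5167313997098003 15.0 [ 0.13347202 -0.48488134 -2.53855734]
wrist mark_of tray_lip [0.593 0.245 0.12 ] 0.37
wrist mark_of tray_grip [0.623 0.153 0.171] 0.58
wrist mark_of tray [0.593 0.245 0.116] 0.58
wrist mark_of pack1 [0.589 0.194 0.129] 0.78
wrist mark_of pack1 [0.63  0.218 0.125] 0.63
wrist mark_of pack1 [0.579 0.232 0.125] 0.62
wrist mark_of pack1 [0.62  0.152 0.17 ] 0.35
scene mark_of tray_lip [0.579 0.292 0.116] 0.81
scene mark_of tray_grip [0.62  0.146 0.172] 0.84
scene mark_of tray [0.595 0.235 0.118] 0.84
scene mark_of sill [0.566 0.328 0.116] 0.96
scene mark_of pack1 [0.616 0.249 0.123] 0.52
scene mark_of pack1 [0.578 0.23  0.125] 0.51
scene mark_of pack1 [0.591 0.271 0.125] 0.46
scene mark_of pack1 [0.628 0.215 0.122] 0.42
top mark_of sill [0.568 0.331 0.118] 0.89
top mark_of collector [ 0.547  0.413 -0.   ] 0.57
top mark_of pack1 [0.625 0.211 0.122] 0.56
top mark_of pack1 [0.615 0.248 0.126] 0.38
[211.   1. 226. 180.] [np.float64(104.9), np.float64(104.9)] [0.5455 0.2465] [0.5647 0.1741]
[483. 287. 638. 396.] [np.float64(159.3), np.f
[... 1172 characters left out ...]
np.float64(14.5), np.float64(14.5)] [0.6803 0.1777] [0.7149 0.1867]
[554. 173. 464. 172.] [np.float64(14.4), np.float64(14.4)] [0.712  0.2173] [0.6713 0.2067]
[ 98.  -0. 211.  32.] [np.float64(0.0), np.float64(0.0)] [0.5011 0.235 ] [0.5472 0.235 ]
[213.  46.  74.   7.] [np.float64(179.9), np.float64(0.0)] [0.5491 0.2298] [0.4919 0.2299]
[421. 217. 458. 118.] [np.float64(90.3), np.float64(90.4)] [0.6595 0.1808] [0.6591 0.229 ]
[114.  15. 212.  43.] [np.float64(0.0), np.float64(0.0)] [0.5079 0.2308] [0.5483 0.2308]
[463. 119. 414. 249.] [np.float64(90.0), np.float64(90.0)] [0.6619 0.229 ] [0.6619 0.1636]
[ 79.   1. 197.  35.] [np.float64(179.9), np.float64(0.0)] [0.4937 0.2326] [0.5417 0.2325]
```

Emit:
move_arm([
  [[1,0,0,0.004,0],[1,-0.0015,0.0055,0,0],[1,-0.0026,0.0098,0,0],[1,-0.0026,0.0098,0,0],[1,-0.0026,0.0098,0,0],[1,-0.0026,0.0098,0,0],[1,-0.0013,0.005,0,0],[1,0,0,0,0]],
])

```text
t: 32.8
tcp_pos: [0.6043, 0.2012, 0.1174]
tool_rot: [0.608, 0.794, -0.0, 0.0]
force: [-0.2, -1.9, -3.3]
finger_gap: 0.51
gripper_force: 122.5
```

Run:
```python
from h import *
s=manip.sense(); print(s['tcp_pos'],s['finger_gap'],s['force'],s['ft_torque'])
q=manip.snapshot('scene')
find('scene',['tray_lip','tray_grip','tray','sill'])
```

```text
[0.60425751 0.20120838 0.11744937] 0.5104657186999577 [-0.24134555 -1.89921504 -3.32150692] [-0.64991365 -0.16355836  0.00260464]
scene mark_of tray_lip [0.565 0.342 0.124] 0.85
scene mark_of tray_grip [0.605 0.198 0.174] 0.83
scene mark_of tray [0.581 0.287 0.123] 0.72
scene mark_of sill [0.571 0.332 0.117] 0.79
```

Emit:
move_arm([
  [[1,-0.002,0.0075,0,0],[1,-0.002,0.0075,0,0],[1,-0.002,0.0075,0,0],[1,-0.002,0.0075,0,0],[1,0,0,0,0]],
])

```text
t: 33.55
tcp_pos: [0.5955, 0.2325, 0.1172]
tool_rot: [0.608, 0.794, 0.0, -0.001]
force: [-0.0, -1.0, -6.1]
finger_gap: 0.519
gripper_force: 122.8
```

Run:
```python
from h import *
s=manip.sense(); print(s['tcp_pos'],s['finger_gap'],s['force'],s['ft_torque'])
q=manip.snapshot('scene')
find('scene',['tray_lip','tray_grip','tray','sill']); find('scene',['pack1'],n=5,mc=.2)
```

```text
[0.59553059 0.23247376 0.11720889] 0.5185514520385417 [-0.03733214 -0.95160558 -6.13604725] [-0.6745006  -0.19779596 -0.01133667]
scene mark_of tray_lip [0.558 0.372 0.122] 0.72
scene mark_of tray_grip [0.596 0.228 0.175] 0.81
scene mark_of tray [0.574 0.317 0.122] 0.72
scene mark_of sill [0.57  0.332 0.116] 0.63
scene mark_of pack1 [ 0.507 -0.38   0.001] 0.7
scene mark_of pack1 [0.555 0.313 0.128] 0.56
scene mark_of pack1 [0.593 0.332 0.124] 0.54
scene mark_of pack1 [0.605 0.295 0.13 ] 0.46
```

Emit:
move_arm([
  [[1,0,0,0,0],[1,0,0,0,0],[1,0,0,-0.003,0],[1,0,0,-0.003,0],[1,0,0,0,0]],
], newtons=20)

```text
t: 34.35
tcp_pos: [0.5967, 0.2305, 0.1111]
tool_rot: [0.609, 0.793, 0.0, -0.0]
force: [1.1, -1.4, -5.0]
finger_gap: 0.512
gripper_force: 123.1
```

```bash
cat >> h.py <<'E'
def st():
    s=manip.sense(); print(np.round(s['tcp_pos'],4),round(s['finger_gap'],3),np.round(s['force'],1),np.round(s['ft_torque'],2),round(s['gripper_force'],1))
E
python3 - <<'E'
from h import *
st()
q=manip.snapshot('scene')
find('scene',['tray_lip','tray_grip','tray','sill']); find('scene',['pack1'],n=5,mc=.2)
E
```

```text
[0.5967 0.2305 0.1111] 0.512 [ 1.1 -1.4 -5. ] [-0.68 -0.29 -0.07] 123.1
scene mark_of tray_lip [0.559 0.372 0.116] 0.71
scene mark_of tray_grip [ 0.546  0.407 -0.004] 0.73
scene mark_of tray [0.574 0.314 0.116] 0.84
scene mark_of sill [0.569 0.33  0.119] 0.93
scene mark_of pack1 [0.595 0.33  0.119] 0.59
scene mark_of pack1 [0.558 0.31  0.117] 0.54
scene mark_of pack1 [0.6   0.292 0.123] 0.44
scene mark_of pack1 [0.596 0.227 0.169] 0.32
```

Emit:
move_arm([
  [[0.4,0,0,0,0],[0.4,0,0,0,0]],
], newtons=20)

```text
t: 34.85
tcp_pos: [0.5966, 0.2307, 0.1116]
tool_rot: [0.609, 0.793, 0.0, 0.0]
force: [1.6, -1.1, -4.7]
finger_gap: 0.518
gripper_force: 123.1
```

Emit:
move_arm([
  [[0.1,0,0,0,0],[0.1,0,0,0,0]],
], newtons=20)

```text
t: 35.05
tcp_pos: [0.5965, 0.2306, 0.1116]
tool_rot: [0.609, 0.793, 0.0, 0.0]
force: [0.9, -1.3, -4.4]
finger_gap: 0.514
gripper_force: 123.1
```

Emit:
move_arm([
  [[0.1,-0.0007,0.0027,0.005,0],[0.1,-0.0008,0.003,0.006,0],[0.1,0,0,0,0]],
])

```text
t: 35.35
tcp_pos: [0.5949, 0.2369, 0.1235]
tool_rot: [0.609, 0.794, 0.0, 0.0]
force: [0.3, -1.1, -5.0]
finger_gap: 0.518
gripper_force: 123.0
```

Run:
```python
from h import *
st()
q=manip.snapshot('scene')
find('scene',['tray_lip','tray_grip','tray'])
```

```text
[0.5949 0.2369 0.1235] 0.518 [ 0.3 -1.1 -5. ] [-0.77 -0.18  0.03] 123.0
scene mark_of tray_lip [0.558 0.374 0.128] 0.91
scene mark_of tray_grip [0.595 0.231 0.179] 0.7
scene mark_of tray [0.57  0.32  0.128] 0.66
```

Emit:
move_arm([
  [[0.1,0,0,-0.006,0],[0,0,0,0,0],[-0.02,0,0,0,0]],
], newtons=20)

```text
t: 35.85
tcp_pos: [0.5947, 0.2363, 0.116]
tool_rot: [0.609, 0.793, -0.0, -0.0]
force: [0.2, -0.3, -6.1]
finger_gap: 0.518
gripper_force: 123.1
```

Emit:
move_arm([
  [[-0.06,0,0,0,0],[1,0,0,0,0]],
], newtons=20)

```text
t: 36.05
tcp_pos: [0.5948, 0.2363, 0.1164]
tool_rot: [0.609, 0.793, -0.0, -0.0]
force: [0.8, -1.1, -5.6]
finger_gap: 0.533
gripper_force: 38.3
```

Emit:
move_arm([
  [[1,0,0,0,0],[1,0,0,0,0]],
])

```text
t: 36.25
tcp_pos: [0.5951, 0.2362, 0.1167]
tool_rot: [0.609, 0.793, 0.0, 0.0]
force: [0.3, -1.9, -5.2]
finger_gap: 0.529
gripper_force: 38.5
```

Run:
```python
from h import *
st()
q=manip.snapshot('scene')
find('scene',['tray_lip','tray_grip','tray'])
```

```text
[0.5951 0.2362 0.1167] 0.529 [ 0.3 -1.9 -5.2] [-0.69 -0.2   0.01] 38.5
scene mark_of tray_lip [0.557 0.377 0.12 ] 0.81
scene mark_of tray_grip [0.596 0.23  0.176] 0.71
scene mark_of tray [0.574 0.318 0.121] 0.87
```

Emit:
move_arm([
  [[-0.08,0,0,0,0],[1,0,0,0,0],[1,0,0,0,0]],
], newtons=20)

```text
t: 36.75
tcp_pos: [0.5954, 0.2369, 0.1173]
tool_rot: [0.609, 0.793, 0.001, 0.0]
force: [-0.1, -0.0, 0.3]
finger_gap: 0.529
gripper_force: 22.9
```

Run:
```python
from h import *
st()
q=manip.snapshot('scene')
find('scene',['tray_lip','tray_grip','tray'])
```

```text
[0.5954 0.2369 0.1173] 0.529 [-0.1 -0.   0.3] [ 0.04 -0.01  0.04] 22.9
scene mark_of tray_lip [0.558 0.373 0.116] 0.84
scene mark_of tray_grip [0.596 0.226 0.162] 0.73
scene mark_of tray [0.573 0.319 0.111] 0.66
```

Emit:
move_arm([
  [[1,-0.0005,0.0018,0.006,0],[1,-0.0008,0.0028,0.006,0],[1,-0.0008,0.0029,0.006,0],[1,0,0,0,0]],
])

```text
t: 37.35
tcp_pos: [0.5927, 0.2442, 0.1355]
tool_rot: [0.609, 0.793, 0.0, 0.0]
force: [-0.1, -0.8, -1.5]
finger_gap: 0.533
gripper_force: 22.2
```

Run:
```python
from h import *
st()
q=manip.snapshot('scene')
find('scene',['tray_lip','tray_grip','tray']);find('scene',['pack1'],n=6,mc=.2)
```

```text
[0.5927 0.2442 0.1355] 0.533 [-0.1 -0.8 -1.5] [-0.43  0.01  0.03] 22.2
scene mark_of tray_lip [0.561 0.368 0.11 ] 0.73
scene mark_of tray [0.573 0.312 0.115] 0.93
scene mark_of pack1 [0.594 0.328 0.122] 0.59
scene mark_of pack1 [0.568 0.351 0.117] 0.54
scene mark_of pack1 [0.607 0.292 0.129] 0.36
```

Emit:
move_arm([
  [[1,-0.0012,0.0045,0.005,0],[1,-0.0012,0.0045,0.005,0],[1,-0.0012,0.0045,0.005,0],[1,-0.0012,0.0045,0.005,0],[1,-0.0008,0.003,0.004,0]],
])

```text
t: 38.1
tcp_pos: [0.5868, 0.266, 0.1588]
tool_rot: [0.609, 0.793, 0.0, -0.0]
force: [-0.2, -0.6, -2.1]
finger_gap: 0.529
gripper_force: 20.9
```

Run:
```python
from h import *
st()
q=manip.snapshot('scene')
find('scene',['tray_lip','tray_grip','tray']);find('scene',['pack1'],n=6,mc=.2)
```

```text
[0.5868 0.266  0.1588] 0.529 [-0.2 -0.6 -2.1] [-0.15 -0.01  0.02] 20.9
scene mark_of tray_lip [0.559 0.366 0.106] 0.71
scene mark_of tray_grip [0.594 0.249 0.206] 0.71
scene mark_of tray [0.575 0.314 0.123] 0.61
scene mark_of pack1 [0.569 0.353 0.111] 0.59
```

Emit:
move_arm([
  [[1,-0.0018,0.0068,0.006,0],[1,-0.0018,0.0068,0.006,0],[1,-0.0018,0.0068,0.005,0],[1,-0.0018,0.0068,0.004,0],[1,-0.0018,0.0068,0.004,0],[1,0,0,0,0],[1,0,0,0,0]],
])

```text
t: 39.05
tcp_pos: [0.5784, 0.2991, 0.1838]
tool_rot: [0.609, 0.793, 0.0, 0.0]
force: [-0.3, -0.1, -1.3]
finger_gap: 0.53
gripper_force: 20.9
```

Run:
```python
from h import *
st()
s,q=snap('scene','w11');manip.snapshot('top')
for c in ('scene','top'):
    find(c,['tray_lip','tray_grip','tray']);find(c,['pack1'],n=6,mc=.2)
cv2.imwrite('pics/w11.png',cv2.resize(q['img'][70:220,310:470],(800,600)*1 if 0 else (640,600))[:,:,::-1])
```

```text
[0.5784 0.2991 0.1838] 0.53 [-0.3 -0.1 -1.3] [-0.17 -0.1  -0.04] 20.9
scene mark_of tray_lip [0.562 0.354 0.095] 0.68
scene mark_of tray [0.572 0.311 0.132] 0.67
scene mark_of pack1 [ 0.726  0.295 -0.002] 0.35
top mark_of tray_lip [0.564 0.354 0.097] 0.7
top mark_of tray_grip [0.579 0.281 0.23 ] 0.63
top mark_of tray [ 0.555  0.003 -0.   ] 0.67
top mark_of pack1 [0.583 0.282 0.229] 0.5
```

Emit:
move_arm([
  [[1,-0.0004,0.0015,0.003,0],[1,-0.0004,0.0015,0.002,0],[1,0,0,0,0],[1,0,0,0,0],[1,0,0,0,0],[1,0,0,0,0]],
])

```text
t: 40.15
tcp_pos: [0.5773, 0.3017, 0.1885]
tool_rot: [0.609, 0.793, -0.0, -0.0]
force: [-0.0, -1.0, -1.8]
finger_gap: 0.523
gripper_force: 20.9
```

Run:
```python
from h import *
st()
s,q=snap('scene');manip.snapshot('top');s,w=snap('wrist','w12')
for c in ('scene','top','wrist'):
    find(c,['tray_lip','tray_grip','tray']);find(c,['pack1'],n=6,mc=.2)
a=cv2.resize(q['img'][70:230,310:470],(400,400)); b=cv2.resize(w['img'],(400,250))
cv2.imwrite('pics/w12.png',np.hstack([a,np.vstack([b,np.zeros((150,400,3),np.uint8)])])[:,:,::-1])
```

```text
[0.5773 0.3017 0.1885] 0.523 [-0.  -1.  -1.8] [-0.29  0.03  0.  ] 20.9
scene mark_of tray_lip [0.563 0.352 0.095] 0.96
scene mark_of tray_grip [0.584 0.283 0.238] 0.86
scene mark_of tray [0.575 0.308 0.134] 0.7
top mark_of tray_grip [0.581 0.284 0.234] 0.73
top mark_of tray [0.569 0.314 0.134] 0.75
wrist mark_of tray [0.576 0.32  0.135] 0.65
wrist mark_of pack1 [ 0.724  0.294 -0.003] 0.22
```

View pics/w12.png

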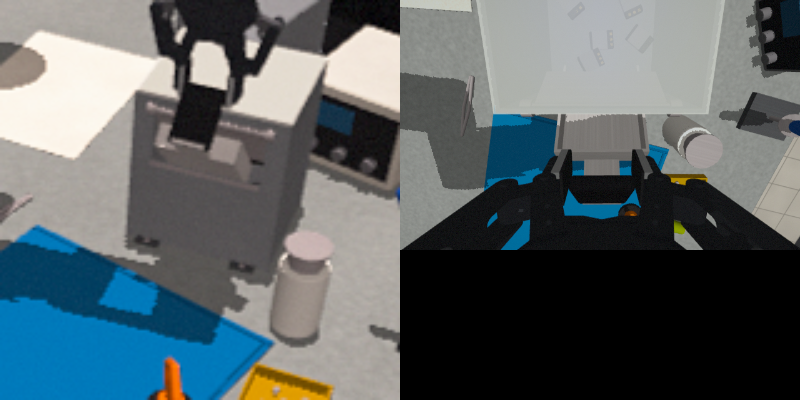

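Emit:
move_arm([
  [[1,0.001,-0.004,0.004,0],[1,0.0017,-0.0064,0.0064,0],[1,0.0017,-0.0064,0.0064,0],[1,0.0017,-0.0064,0.0064,0],[1,0.0017,-0.0064,0.0064,0],[1,0.0017,-0.0064,0.0064,0],[1,0.002,-0.0085,0.005,0],[1,0.002,-0.0085,0.003,0]],
])

```text
t: 41.7
tcp_pos: [0.5914, 0.2483, 0.2334]
tool_rot: [0.609, 0.793, 0.001, 0.0]
force: [0.1, -0.7, -1.0]
finger_gap: 0.527
gripper_force: 20.9
```

Run:
```python
from h import *
st()
s,q=snap('scene');manip.snapshot('top')
for c in ('scene','top'):
    find(c,['tray_lip','tray_grip','tray','bigpack'])
```

```text
[0.5914 0.2483 0.2334] 0.527 [ 0.1 -0.7 -1. ] [-0.01  0.04 -0.02] 20.9
scene mark_of tray_lip [0.576 0.298 0.141] 0.57
scene mark_of tray_grip [0.596 0.229 0.282] 0.68
scene mark_of tray [0.587 0.256 0.18 ] 0.81
scene mark_of bigpack [ 0.555 -0.032  0.   ] 0.95
top mark_of tray_grip [0.595 0.228 0.28 ] 0.98
top mark_of tray [0.589 0.258 0.18 ] 0.79
top mark_of bigpack [ 0.555 -0.035  0.002] 0.66
```

Emit:
move_arm([
  [[1,-0.004,-0.01,0,0],[1,-0.007,-0.017,-0.01,0],[1,-0.007,-0.017,-0.016,0],[1,-0.007,-0.017,-0.018,0],[1,-0.007,-0.017,-0.018,0],[1,-0.007,-0.017,-0.018,0],[1,0,0,-0.018,0],[1,0,0,-0.014,0]],
])

```text
t: 43.0
tcp_pos: [0.551, 0.1526, 0.1197]
tool_rot: [0.609, 0.793, -0.0, -0.0]
force: [-0.3, 0.5, -1.3]
finger_gap: 0.527
gripper_force: 21.0
```

Run:
```python
from h import *
st()
s,q=snap('scene');manip.snapshot('top')
for c in ('scene','top'):
    find(c,['tray_lip','tray_grip','tray','bigpack'])
```

```text
[0.551  0.1526 0.1197] 0.527 [-0.3  0.5 -1.3] [ 0.06  0.   -0.02] 21.0
scene mark_of tray_lip [0.536 0.204 0.032] 0.62
scene mark_of tray_grip [0.559 0.133 0.169] 0.74
scene mark_of tray [0.547 0.159 0.066] 0.73
scene mark_of bigpack [ 0.554 -0.036  0.001] 0.9
top mark_of tray_grip [ 0.466 -0.381  0.063] 0.53
top mark_of tray [0.546 0.163 0.063] 0.62
top mark_of bigpack [ 0.558 -0.032 -0.002] 0.84
```

Emit:
move_arm([
  [[1,0,0,-0.014,0],[1,0,0,-0.013,0],[1,0.003,-0.0113,-0.0075,0],[1,0.003,-0.0113,-0.0075,0],[1,0.003,-0.0113,-0.0075,0],[1,0.0025,-0.0092,-0.0095,0],[1,0.0025,-0.0092,-0.0095,0]],
])

```text
t: 44.2
tcp_pos: [0.5666, 0.1006, 0.0514]
tool_rot: [0.609, 0.793, 0.0, 0.0]
force: [1.4, -1.1, 0.8]
finger_gap: 0.531
gripper_force: 21.2
```

Run:
```python
from h import *
st()
s,q=snap('scene');manip.snapshot('top')
for c in ('scene','top'):
    find(c,['tray_lip','tray_grip','tray','bigpack'])
```

```text
[0.5666 0.1006 0.0514] 0.531 [ 1.4 -1.1  0.8] [ 0.02 -0.02 -0.02] 21.2
scene mark_of tray_lip [0.537 0.205 0.003] 0.96
scene mark_of tray_grip [0.573 0.08  0.097] 0.65
scene mark_of tray [0.55  0.152 0.02 ] 0.74
scene mark_of bigpack [ 0.557 -0.032  0.001] 0.56
top mark_of tray_lip [0.542 0.204 0.002] 0.45
top mark_of tray [ 0.543  0.41  -0.002] 0.72
top mark_of bigpack [ 0.557 -0.033  0.002] 0.58
```

Emit:
move_arm([
  [[1,0.002,-0.0075,-0.011,0],[1,0.002,-0.0075,-0.011,0],[1,0.0018,-0.0065,-0.011,0],[1,0.0015,-0.0055,-0.011,0],[1,0,0,0,0]],
])

```text
t: 45.2
tcp_pos: [0.573, 0.0738, 0.007]
tool_rot: [0.61, 0.793, -0.0, -0.001]
force: [-0.9, 0.0, 2.3]
finger_gap: 0.532
gripper_force: 28.2
```

Run:
```python
from h import *
st()
s,q=snap('scene');manip.snapshot('top')
for c in ('scene','top'):
    find(c,['tray_lip','tray_grip','tray','bigpack'])
```

```text
[0.573  0.0738 0.007 ] 0.532 [-0.9  0.   2.3] [ 0.08 -0.07 -0.07] 28.2
scene mark_of tray_lip [0.537 0.206 0.003] 0.83
scene mark_of tray [0.552 0.148 0.001] 0.91
scene mark_of bigpack [ 0.557 -0.034  0.002] 0.6
top mark_of bigpack [ 0.557 -0.035  0.001] 0.58
```

Emit:
move_arm([
  [[-1,0,0,0,0],[-1,0,0,0,0],[-1,0,0,0,0],[-1,0,0,0.04,0],[-1,0,0,0.05,0],[-1,0,-0.03,0.03,0],[-1,0,-0.04,0.03,0],[-1,0,-0.04,0,0]],
])

```text
t: 46.5
tcp_pos: [0.5766, -0.0368, 0.163]
tool_rot: [0.608, 0.794, 0.002, 0.005]
force: [0.9, -0.2, 0.8]
finger_gap: 0.998
gripper_force: 0.0
```

Run:
```python
from h import *
st()
s,p=snap('wrist');manip.snapshot('scene'); manip.snapshot('top')
for c in ('wrist','scene','top'):
    find(c,['tray_lip','tray_grip','tray','bigpack','cover_grip','case_bay','case'])
o=ortho(s,p,.013,.47,.64,-.12,.04,1000); rects(o,.64,.04)
```

```text
[ 0.5766 -0.0368  0.163 ] 0.998 [ 0.9 -0.2  0.8] [-0.04 -0.01  0.04] 0.0
wrist mark_of tray_grip [0.579 0.065 0.052] 0.94
wrist mark_of bigpack [ 0.554 -0.03   0.006] 0.97
wrist mark_of cover_grip [0.578 0.064 0.052] 0.73
scene mark_of tray_lip [0.536 0.208 0.004] 0.88
scene mark_of tray_grip [0.578 0.06  0.054] 0.58
scene mark_of tray [0.553 0.15  0.003] 0.6
scene mark_of bigpack [ 0.556 -0.032  0.   ] 0.89
scene mark_of cover_grip [ 0.47  -0.382  0.063] 0.86
scene mark_of case_bay [ 0.447 -0.38   0.013] 0.75
scene mark_of case [ 0.509 -0.382  0.003] 0.64
top mark_of tray_lip [ 0.538  0.204 -0.   ] 0.84
top mark_of tray_grip [0.573 0.065 0.053] 0.96
top mark_of tray [0.549 0.157 0.   ] 0.76
top mark_of bigpack [ 0.559 -0.033  0.002] 0.53
top mark_of cover_grip [ 0.467 -0.382  0.058] 0.82
top mark_of case_bay [ 0.451 -0.378  0.021] 0.69
top mark_of case [ 0.512 -0.383  0.   ] 0.57
c [ 0.557 -0.034] L 0.083 0.05 longdeg 166.0
```

Emit:
move_arm([
  [[0,-0.0134,-0.043,0,-6],[0,-0.0134,-0.043,0,-6],[0,-0.0134,-0.043,0,-6],[0,-0.0134,-0.043,0,0],[0,-0.0134,-0.043,0,0],[0,-0.0134,-0.043,0,0],[0,-0.0134,-0.043,0,0],[0,-0.0134,-0.043,0,0]],
])

```text
t: 48.5
tcp_pos: [0.4653, -0.3813, 0.1581]
tool_rot: [0.726, 0.688, 0.0, 0.0]
force: [1.5, -0.7, 0.2]
finger_gap: 0.503
gripper_force: 0.0
```

Emit:
move_arm([
  [[0,0,0,0,0],[0,0,0,0,0]],
])

```text
t: 48.7
tcp_pos: [0.4654, -0.3803, 0.1577]
tool_rot: [0.727, 0.687, 0.0, -0.0]
force: [-0.9, 0.0, 0.4]
finger_gap: 0.502
gripper_force: 0.0
```

Run:
```python
from h import *
st(); print(close())
s,p=snap('wrist','w13')
find('wrist',['cover_grip','case_bay','case'])
g=cv2.cvtColor(p['img'],cv2.COLOR_RGB2GRAY)
for l in cv2.createLineSegmentDetector().detect(g)[0][:,0]:
    if np.hypot(l[2]-l[0],l[3]-l[1])>55:
        a,b=ray(s,p,l[0],l[1],.046),ray(s,p,l[2],l[3],.046); d=b-a
        print(np.round(l),a,b,round(np.hypot(*d),3),round(np.degrees(np.arctan2(d[1],d[0]))%180,1))
```

```text
[ 0.4654 -0.3803  0.1577] 0.502 [-0.9  0.   0.4] [ 0.05 -0.03  0.01] 0.0
176.8
wrist mark_of cover_grip [ 0.466 -0.38   0.058] 0.85
wrist mark_of case_bay [ 0.45  -0.378  0.021] 0.72
[256. 121. 265. 238.] [ 0.4102 -0.3211] [ 0.4061 -0.4327] 0.112 87.9
[267. 239. 384. 238.] [ 0.4077 -0.4334] [ 0.5221 -0.4393] 0.115 177.0
[203. 353. 163. 399.] [ 0.3247 -0.5631] [ 0.2691 -0.624 ] 0.082 47.6
[388. 118. 258. 121.] [ 0.5259 -0.3256] [ 0.4116 -0.3216] 0.114 178.0
[480. 286. 530. 321.] [ 0.6195 -0.4976] [ 0.6751 -0.5422] 0.071 141.3
[ 86. 341. 165. 286.] [ 0.2015 -0.5406] [ 0.2983 -0.4795] 0.114 32.3
[269. 333. 352. 329.] [ 0.3992 -0.5415] [ 0.4874 -0.5417] 0.088 179.9
[538. 306. 621. 302.] [ 0.6812 -0.5248] [ 0.766  -0.5243] 0.085 0.3
[366. 245. 279. 246.] [ 0.5038 -0.4451] [ 0.4191 -0.4422] 0.085 178.0
[493. 242. 386. 244.] [ 0.6283 -0.4496] [ 0.5233 -0.4456] 0.105 177.8
[248. 240. 236. 122.] [ 0.3894 -0.4332] [ 0.3923 -0.3213] 0.112 88.5
[342. 110. 512. 107.] [ 0.4855 -0.3168] [ 0.6335 -0.3224] 0.148 177.8
[ 43. 238.  86. 341.] [ 0.1894 -0.4206] [ 0.2012 -0.541 ] 0.121 95.6
[504. 117. 488. 237.] [ 0.6271 -0.3302] [ 0.6231 -0.4435] 0.113 88.0
[386. 237. 389. 167.] [ 0.5241 -0.4381] [ 0.5263 -0.369 ] 0.069 88.2
[593.  21. 267.  42.] [ 0.6926 -0.2582] [ 0.4259 -0.2582] 0.267 0.0
[233. 113. 327. 111.] [ 0.3904 -0.3138] [ 0.4725 -0.3164] 0.082 178.2
[488. 237. 412. 238.] [ 0.6229 -0.4436] [ 0.5489 -0.4407] 0.074 177.8
[638. 320. 558. 324.] [ 0.7886 -0.5476] [ 0.7052 -0.5477] 0.083 0.1
[464.  18. 584.  10.] [ 0.5877 -0.2495] [ 0.6841 -0.2496] 0.096 179.9
```

Emit:
move_arm([
  [[0.2,0.0005,0,-0.04,1],[0.2,0,0,-0.04,0],[0.2,0,0,-0.035,0],[0.2,0,0,-0.02,0],[0.2,0,0,0,0],[1,0,0,0,0],[1,0,0,0,0],[1,0,0,0,0]],
], newtons=40)

```text
t: 49.7
tcp_pos: [0.4677, -0.3796, 0.0245]
tool_rot: [0.719, 0.695, 0.0, 0.001]
force: [1.4, 1.7, 0.3]
finger_gap: 0.126
gripper_force: 43.0
```

Emit:
move_arm([
  [[1,0,0,0,0],[1,0.01,-0.0004,0,0],[1,0.012,-0.0004,0,0]],
])

```text
t: 50.0
tcp_pos: [0.4883, -0.3803, 0.0244]
tool_rot: [0.72, 0.694, -0.0, -0.0]
force: [-1.7, 2.0, 5.7]
finger_gap: 0.123
gripper_force: 43.8
```

Emit:
move_arm([
  [[1,0.012,-0.0004,0,0],[1,0.012,-0.0004,0,0],[1,0.012,-0.0004,0,0],[1,0.012,-0.0005,0,0],[1,0.012,-0.0005,0,0],[1,0.01,-0.0004,0,0],[1,0.003,0,0,0],[1,0,0,0,0]],
])

```text
t: 50.8
tcp_pos: [0.5628, -0.383, 0.0244]
tool_rot: [0.719, 0.695, 0.0, 0.001]
force: [-0.0, 2.9, 5.0]
finger_gap: 0.125
gripper_force: 43.7
```

Emit:
move_arm([
  [[0.2,0,0,0,0],[0.2,0,0,0,0],[0,0,0,0.05,0],[0,0,0,0.05,0],[0,0,0.02,0.03,0],[0,0,0.04,0,0],[0,0,0.04,0,0],[0,0,0,0,0]],
])

```text
t: 51.6
tcp_pos: [0.5603, -0.2776, 0.153]
tool_rot: [0.718, 0.696, 0.0, -0.002]
force: [-0.2, -0.1, -0.4]
finger_gap: 0.505
gripper_force: 0.0
```

Run:
```python
from h import *
st(); print(close())
s,p=snap('wrist','w14');manip.snapshot('scene');manip.snapshot('top')
for c in ('wrist','scene','top'): find(c,['cover_grip','case_bay','case','bigpack','tray'])
g=cv2.cvtColor(p['img'],cv2.COLOR_RGB2GRAY)
for l in cv2.createLineSegmentDetector().detect(g)[0][:,0]:
    if np.hypot(l[2]-l[0],l[3]-l[1])>50:
        a,b=ray(s,p,l[0],l[1],.046),ray(s,p,l[2],l[3],.046); d=b-a
        an=np.degrees(np.arctan2(d[1],d[0]))%180
        if -.5<a[1]<-.28 and (abs(an-88)<2 or abs(an-178)<1.5): print(np.round(l),a,b,round(np.hypot(*d),3),round(an,1))
```

```text
[ 0.5603 -0.2776  0.153 ] 0.505 [-0.2 -0.1 -0.4] [ 0.02 -0.03 -0.05] 0.0
178.2
wrist mark_of cover_grip [ 0.567 -0.383  0.058] 0.87
wrist mark_of case_bay [ 0.448 -0.377  0.019] 0.58
wrist mark_of case [ 0.509 -0.385 -0.005] 0.75
scene mark_of cover_grip [ 0.565 -0.386  0.065] 0.64
scene mark_of case_bay [ 0.446 -0.379  0.015] 0.56
scene mark_of case [ 0.507 -0.381  0.001] 0.79
scene mark_of bigpack [ 0.554 -0.031  0.003] 0.76
scene mark_of tray [0.55  0.152 0.002] 0.91
top mark_of cover_grip [ 0.56  -0.38   0.061] 0.51
top mark_of case_bay [0.555 0.001 0.002] 0.64
top mark_of bigpack [ 0.555 -0.034 -0.   ] 0.8
top mark_of tray [0.549 0.155 0.004] 0.56
[336. 268. 335. 319.] [ 0.5699 -0.3632] [ 0.5683 -0.4219] 0.059 88.4
[323. 321. 323. 267.] [ 0.5551 -0.423 ] [ 0.5571 -0.3615] 0.062 88.1
[273. 334. 379. 334.] [ 0.5027 -0.4372] [ 0.6142 -0.4414] 0.112 177.8
[169. 212. 388. 213.] [ 0.4153 -0.3003] [ 0.6203 -0.3076] 0.205 178.0
[389. 236. 313. 236.] [ 0.622  -0.3308] [ 0.5491 -0.3285] 0.073 178.2
[160. 288. 152. 236.] [ 0.3928 -0.3799] [ 0.395  -0.3233] 0.057 87.8
[378. 340. 266. 340.] [ 0.613  -0.4489] [ 0.4942 -0.4448] 0.119 178.0
[246. 230. 147. 229.] [ 0.4852 -0.3199] [ 0.3911 -0.3168] 0.094 178.1
[154. 235. 256. 236.] [ 0.3972 -0.3232] [ 0.4941 -0.3266] 0.097 178.0
[396. 230. 312. 230.] [ 0.6278 -0.3253] [ 0.5482 -0.3224] 0.08 177.9
```

Emit:
move_arm([
  [[-1,0,0.03,0,7.8],[-1,0,0.03,0,7.8],[-1,0,0.03,0,7.8],[-1,0,0.03,0,7.8],[-1,0,0.03,0,7.8],[-1,0,0.03,0,7.8],[-1,0,0.03,0,7.8],[-1,-0.003,0.03,0,7.8]],
])

```text
t: 53.3
tcp_pos: [0.5589, -0.0417, 0.1532]
tool_rot: [0.253, 0.967, 0.0, 0.001]
force: [1.1, -0.4, -0.8]
finger_gap: 1.001
gripper_force: 0.0
```

Emit:
move_arm([
  [[-1,0,0.004,-0.03,7.8],[-1,0,0,-0.03,7.8],[-1,0,0,0,0],[-1,0,0,0,0]],
])

```text
t: 53.7
tcp_pos: [0.5586, -0.0389, 0.0931]
tool_rot: [0.124, 0.992, 0.0, -0.0]
force: [0.5, -0.7, -0.4]
finger_gap: 1.001
gripper_force: 0.0
```

Run:
```python
from h import *
st(); print(close())
s,p=snap('wrist')
find('wrist',['bigpack'])
o=ortho(s,p,.013,.47,.64,-.12,.04,1000); rects(o,.64,.04)
```

```text
[ 0.5586 -0.0389  0.0931] 1.001 [ 0.5 -0.7 -0.4] [-0.01 -0.07  0.02] 0.0
75.8
wrist mark_of bigpack [ 0.554 -0.032  0.005] 0.6
c [ 0.555 -0.034] L 0.08 0.049 longdeg 166.0
```

Emit:
move_arm([
  [[-1,-0.0025,0.005,-0.04,0],[-1,0,0,-0.04,0],[-1,0,0,-0.03,0],[-1,0,0,-0.013,0],[-1,0,0,0,0],[0,0,0,0,0],[1,0,0,0,0],[1,0,0,0,0]],
])

```text
t: 54.6
tcp_pos: [0.5578, -0.0345, -0.0276]
tool_rot: [0.122, 0.993, -0.0, 0.002]
force: [-1.0, -2.9, 33.0]
finger_gap: 0.513
gripper_force: 16.5
```

Emit:
move_arm([
  [[1,0,0,0,0],[1,0,0,0,0],[1,0,0,0.02,0],[1,0,0,0.03,0],[1,0,0,0,0]],
])

```text
t: 55.1
tcp_pos: [0.5594, -0.0346, 0.0244]
tool_rot: [0.122, 0.993, -0.001, 0.005]
force: [0.8, -0.0, 0.4]
finger_gap: 0.001
gripper_force: 0.0
```

Run:
```python
from h import *
st(); print(close())
manip.snapshot('scene');manip.snapshot('wrist')
find('scene',['bigpack']);find('wrist',['bigpack'])
```

```text
[ 0.5594 -0.0346  0.0244] 0.001 [ 0.8 -0.   0.4] [ 0.02 -0.02  0.03] 0.0
76.0
scene mark_of bigpack [ 0.552 -0.031  0.001] 0.86
wrist mark_of bigpack [ 0.554 -0.031  0.005] 0.9
```

Emit:
move_arm([
  [[-1,0,0,0.03,0],[-1,0,0,0.03,0],[-1,0,0,0,0],[-1,0,0,0,0]],
])

```text
t: 55.7
tcp_pos: [0.5557, -0.0338, 0.0796]
tool_rot: [0.122, 0.993, 0.0, -0.0]
force: [-0.1, 0.2, 0.1]
finger_gap: 0.681
gripper_force: 0.0
```

Run:
```python
from h import *
st(); print(close())
s,p=snap('wrist')
o=ortho(s,p,.013,.47,.64,-.12,.04,1000); rects(o,.64,.04)
```

```text
[ 0.5557 -0.0338  0.0796] 0.681 [-0.1  0.2  0.1] [0.   0.01 0.02] 0.0
76.0
c [ 0.556 -0.034] L 0.082 0.049 longdeg 166.0
c [ 0.607 -0.108] L 0.056 0.022 longdeg 0.0
c [0.624 0.019] L 0.036 0.032 longdeg 90.0
```

Emit:
move_arm([
  [[-0.5,0,0,-0.04,0],[-0.5,0,0,-0.04,0],[-0.5,0,0,-0.025,0],[-0.5,0,0,-0.0115,0],[-0.5,0,0,0,0]],
])

```text
t: 56.25
tcp_pos: [0.5542, -0.0335, -0.0388]
tool_rot: [0.122, 0.993, 0.0, -0.002]
force: [0.3, -0.6, 1.1]
finger_gap: 0.748
gripper_force: 0.0
```

Emit:
move_arm([
  [[0,0,0,0,0],[0,0,0,0,0],[0,0,0,0,0]],
])

```text
t: 56.55
tcp_pos: [0.5568, -0.0341, -0.0354]
tool_rot: [0.122, 0.993, -0.0, 0.001]
force: [0.3, -0.6, -0.5]
finger_gap: 0.569
gripper_force: 42.0
```

Emit:
move_arm([
  [[1,0,0,0.03,0],[1,0,0,0.035,0],[1,0,0,0.035,0],[1,-0.0134,-0.043,0,4],[1,-0.0134,-0.043,0,4],[1,-0.0134,-0.043,0,4],[1,-0.0134,-0.043,0,0],[1,-0.0134,-0.043,0,0]],
])

```text
t: 57.35
tcp_pos: [0.4886, -0.2506, 0.0645]
tool_rot: [0.018, 1.0, -0.0, 0.001]
force: [0.5, 1.3, -0.7]
finger_gap: 0.572
gripper_force: 42.0
```

Emit:
move_arm([
  [[1,-0.0134,-0.043,0,0],[1,-0.0134,-0.043,0,0],[1,-0.0132,-0.0435,0,0],[1,0,0,0,0],[1,0,0,0,0]],
])

```text
t: 57.85
tcp_pos: [0.4485, -0.3795, 0.0641]
tool_rot: [0.019, 1.0, -0.0, 0.0]
force: [-0.0, 0.3, -1.2]
finger_gap: 0.568
gripper_force: 42.1
```

Run:
```python
from h import *
st(); print(close())
s,p=snap('wrist');manip.snapshot('scene')
for c in ('wrist','scene'): find(c,['bigpack','case_bay','cover_grip'])
g=cv2.cvtColor(p['img'],cv2.COLOR_RGB2GRAY)
for l in cv2.createLineSegmentDetector().detect(g)[0][:,0]:
    if np.hypot(l[2]-l[0],l[3]-l[1])>45:
        a,b=ray(s,p,l[0],l[1],.042),ray(s,p,l[2],l[3],.042); d=b-a
        an=np.degrees(np.arctan2(d[1],d[0]))%180
        if -.5<a[1]<-.28 and (abs(an-88)<2.5 or abs(an-178)<2): print(np.round(l),a,b,round(np.hypot(*d),3),round(an,1))
```

```text
[ 0.4485 -0.3795  0.0641] 0.568 [-0.   0.3 -1.2] [ 0.04  0.06 -0.01] 42.1
87.8
wrist mark_of bigpack [ 0.444 -0.377  0.105] 0.94
scene mark_of bigpack [ 0.448 -0.376  0.102] 0.58
scene mark_of case_bay [ 0.446 -0.375  0.015] 0.91
scene mark_of cover_grip [ 0.565 -0.386  0.066] 0.67
[373. 338. 272. 338.] [ 0.5477 -0.3454] [ 0.545  -0.4208] 0.075 87.9
[422. 199. 417. 264.] [ 0.4411 -0.3138] [ 0.4879 -0.3154] 0.047 178.0
[229. 263. 217. 123.] [ 0.4821 -0.4452] [ 0.3874 -0.4418] 0.095 177.9
[271. 118. 393. 118.] [ 0.3857 -0.4085] [ 0.3884 -0.3339] 0.075 87.9
[264. 179. 269. 282.] [ 0.4236 -0.4162] [ 0.4977 -0.4187] 0.074 178.1
[329. 197. 284. 197.] [ 0.4373 -0.3744] [ 0.436  -0.4037] 0.029 87.5
[272. 317. 372. 317.] [ 0.5264 -0.4193] [ 0.5293 -0.3464] 0.073 87.7
[429. 123. 422. 201.] [ 0.3924 -0.312 ] [ 0.442  -0.3137] 0.05 178.0
[283. 212. 286. 301.] [ 0.4461 -0.4056] [ 0.5131 -0.4081] 0.067 177.9
[359. 299. 363. 198.] [ 0.5142 -0.3555] [ 0.4386 -0.3527] 0.076 177.9
[234. 208. 227. 123.] [ 0.4423 -0.4375] [ 0.3877 -0.4356] 0.055 178.0
[375. 287. 382. 177.] [ 0.5045 -0.3442] [ 0.425  -0.3403] 0.08 177.2
[287. 301. 358. 301.] [ 0.5134 -0.4074] [ 0.5153 -0.3563] 0.051 87.9
[378. 173. 267. 175.] [ 0.4223 -0.3428] [ 0.4209 -0.4138] 0.071 88.9
[229. 126. 278. 125.] [ 0.3894 -0.4342] [ 0.3902 -0.4043] 0.03 88.5
[293. 121. 232. 121.] [ 0.3879 -0.3949] [ 0.3868 -0.4323] 0.037 88.3
[293. 126. 417. 125.] [ 0.3909 -0.3951] [ 0.3935 -0.3193] 0.076 88.0
[418. 127. 409. 248.] [ 0.3944 -0.3183] [ 0.4755 -0.3213] 0.081 177.9
[411. 121. 297. 121.] [ 0.3905 -0.3232] [ 0.3878 -0.3926] 0.069 87.8
```

Emit:
move_arm([
  [[1,0,0,-0.025,0],[1,0,0,-0.025,0],[1,0,0,-0.018,0],[1,0,0,-0.01,0],[1,0,0,-0.004,0],[1,0,0,0,0]],
])

```text
t: 58.85
tcp_pos: [0.4492, -0.3782, -0.0187]
tool_rot: [0.018, 1.0, 0.0, -0.0]
force: [0.7, -1.4, -0.4]
finger_gap: 0.571
gripper_force: 42.0
```

Run:
```python
from h import *
st()
manip.snapshot('wrist');manip.snapshot('scene')
for c in ('wrist','scene'): find(c,['bigpack'])
```

```text
[ 0.4492 -0.3782 -0.0187] 0.571 [ 0.7 -1.4 -0.4] [-0.    0.05  0.02] 42.0
wrist mark_of bigpack [ 0.447 -0.376  0.025] 0.58
scene mark_of bigpack [ 0.446 -0.376  0.019] 0.76
```

Emit:
move_arm([
  [[-0.36,0,0,0,0],[-0.36,0,0,0,0],[-0.36,0,0,0.03,0],[-0.36,0,0,0.045,0],[-0.5,0,0,0.04,0],[-0.7,0.03,-0.001,0,0],[-0.8,0.04,-0.002,0,0],[-0.8,0.043,-0.0015,0,0]],
])

```text
t: 59.85
tcp_pos: [0.5629, -0.3834, 0.098]
tool_rot: [0.018, 1.0, -0.001, 0.0]
force: [0.8, -0.2, -0.7]
finger_gap: 0.902
gripper_force: 0.0
```

Emit:
move_arm([
  [[-0.8,0,0,0,0],[-0.8,0,0,0,0]],
])

```text
t: 60.05
tcp_pos: [0.5624, -0.3823, 0.0963]
tool_rot: [0.017, 1.0, 0.0, -0.0]
force: [-0.6, -0.6, 0.2]
finger_gap: 0.895
gripper_force: 0.0
```

Run:
```python
from h import *
st(); print(close())
manip.snapshot('wrist');manip.snapshot('scene');manip.snapshot('top')
for c in ('wrist','scene','top'): find(c,['bigpack','cover_grip','tray'])
find('scene',['bigpack','cover_grip'],'spot_in')
```

```text
[ 0.5624 -0.3823  0.0963] 0.895 [-0.6 -0.6  0.2] [0.02 0.04 0.01] 0.0
88.1
wrist mark_of bigpack [ 0.448 -0.375  0.018] 0.68
wrist mark_of cover_grip [ 0.566 -0.381  0.057] 0.58
scene mark_of bigpack [ 0.448 -0.378  0.017] 0.82
scene mark_of cover_grip [ 0.565 -0.387  0.061] 0.72
top mark_of bigpack [0.574 0.066 0.05 ] 0.33
top mark_of cover_grip [ 0.562 -0.384  0.06 ] 0.84
top mark_of tray [0.547 0.153 0.001] 0.64
scene spot_in bigpack [0.792 0.08  0.018] 0.7
scene spot_in cover_grip [ 0.572 -0.387  0.049] 0.59
```

Emit:
move_arm([
  [[-0.5,0.0015,-0.001,-0.03,0],[-0.5,0,0,-0.03,0],[-0.5,0,0,-0.0225,0],[-0.5,0,0,0,0],[1,0,0,0,0],[1,0,0,0,0],[1,0,0,0,0],[1,0,0,0,0]],
])

```text
t: 61.55
tcp_pos: [0.5636, -0.3832, 0.0145]
tool_rot: [0.018, 1.0, 0.0, -0.0]
force: [-0.1, 2.8, -2.8]
finger_gap: 0.572
gripper_force: 45.3
```

Emit:
move_arm([
  [[1,-0.01,0.0004,0,0],[1,-0.015,0.0006,0,0],[1,-0.017,0.0006,0,0],[1,-0.017,0.0006,0,0],[1,-0.017,0.0006,0,0],[1,-0.015,0.0006,0,0],[1,-0.01,0.0004,0,0],[1,0,0,0,0]],
])

```text
t: 62.35
tcp_pos: [0.4606, -0.3795, 0.0144]
tool_rot: [0.018, 1.0, 0.001, -0.001]
force: [-1.7, 3.6, -1.9]
finger_gap: 0.573
gripper_force: 45.6
```

Emit:
move_arm([
  [[1,-0.005,0.0002,0,0],[1,-0.004,0.0001,0,0],[1,0,0,0,0]],
])

```text
t: 62.65
tcp_pos: [0.4536, -0.3793, 0.0144]
tool_rot: [0.018, 1.0, 0.0, -0.0]
force: [-0.3, 4.7, 0.9]
finger_gap: 0.572
gripper_force: 45.8
```

Emit:
move_arm([
  [[1,-0.003,0.0001,0,0],[1,-0.002,0.0001,0,0],[1,0,0,0,0]],
])

```text
t: 62.95
tcp_pos: [0.4497, -0.3792, 0.0144]
tool_rot: [0.018, 1.0, 0.0, 0.001]
force: [2.2, 5.2, 0.8]
finger_gap: 0.57
gripper_force: 45.7
```

Emit:
move_arm([
  [[1,-0.002,0,0,0],[1,-0.002,0.0001,0,0],[1,0,0,0,0]],
])

```text
t: 63.25
tcp_pos: [0.4499, -0.3794, 0.0145]
tool_rot: [0.019, 1.0, -0.001, 0.004]
force: [13.2, 7.9, -4.9]
finger_gap: 0.567
gripper_force: 45.2
```

Emit:
move_arm([
  [[1,-0.002,0.0001,0,0],[1,-0.001,0,0,0],[1,0,0,0,0]],
])

```text
t: 63.55
tcp_pos: [0.45, -0.3795, 0.0145]
tool_rot: [0.019, 1.0, -0.001, 0.007]
force: [23.0, 9.3, -7.7]
finger_gap: 0.57
gripper_force: 45.0
```

Emit:
move_arm([
  [[1,0.003,0,0,0],[1,0.0025,0,0,0],[-0.4,0,0,0,0],[-0.5,0,0,0,0],[-0.5,0,0,0.03,0],[-0.5,0,0,0.05,0],[-0.5,0,0,0.05,0],[-0.5,0,0,0.04,0]],
])

```text
t: 64.35
tcp_pos: [0.4475, -0.3817, 0.1876]
tool_rot: [0.018, 1.0, -0.003, 0.001]
force: [0.5, -0.2, 0.0]
finger_gap: 0.754
gripper_force: 0.0
```

Emit:
move_arm([
  [[-0.5,0,0.02,0.02,0],[-0.5,0.01,0.04,0.02,0],[-0.5,0,0,0,0],[-0.5,0,0,0,0]],
])

```text
t: 64.75
tcp_pos: [0.4575, -0.3202, 0.2254]
tool_rot: [0.017, 1.0, -0.002, 0.001]
force: [0.1, 0.1, 0.6]
finger_gap: 0.749
gripper_force: 0.0
```

Run:
```python
from h import *
st(); print(close())
s,p=snap('wrist');manip.snapshot('scene');s,t=snap('top')
for c in ('wrist','scene','top'): find(c,['bigpack','cover_grip','tray','tray_lip','tray_grip']); 
find('top',['pack1'],n=5); find('scene',['suction_lifter','phone','dispenser','driver_pot','tweezers','driver','screw_tray'])
s=manip.sense()
g=cv2.cvtColor(p['img'],cv2.COLOR_RGB2GRAY)
for l in cv2.createLineSegmentDetector().detect(g)[0][:,0]:
    if np.hypot(l[2]-l[0],l[3]-l[1])>45:
        a,b=ray(s,p,l[0],l[1],.046),ray(s,p,l[2],l[3],.046); d=b-a
        an=np.degrees(np.arctan2(d[1],d[0]))%180
        if -.5<a[1]<-.28 and abs(an-88)<2.5: print(np.round(l),a,b,round(np.hypot(*d),3),round(an,1))
# flap compare: front of the collector vs the first picture
q=manip.snapshot('scene')['img'].astype(int); r=cv2.imread('pics/s0.png')[:,:,::-1].astype(int)
print('mouth diff',np.abs(q-r)[105:150,360:425].mean(), 'elsewhere',np.abs(q-r)[290:350,150:230].mean())
```

```text
[ 0.4575 -0.3202  0.2254] 0.749 [0.1 0.1 0.6] [-0.02 -0.01 -0.02] 0.0
88.0
wrist mark_of cover_grip [ 0.45  -0.378  0.059] 0.67
wrist mark_of tray_lip [ 0.509 -0.383 -0.002] 0.73
scene mark_of cover_grip [ 0.452 -0.384  0.062] 0.9
scene mark_of tray [0.549 0.149 0.002] 0.94
scene mark_of tray_lip [0.534 0.206 0.005] 0.7
scene mark_of tray_grip [0.579 0.061 0.054] 0.71
top mark_of cover_grip [ 0.45  -0.377  0.059] 0.57
top mark_of tray [0.549 0.151 0.001] 0.96
top mark_of tray_lip [0.538 0.205 0.003] 0.76
top mark_of tray_grip [0.573 0.063 0.05 ] 0.68
top mark_of pack1 [ 0.816  0.095 -0.002] 0.6
scene mark_of suction_lifter [0.695 0.089 0.005] 0.59
scene mark_of phone [ 0.793 -0.044 -0.005] 0.78
scene mark_of dispenser [ 0.724  0.296 -0.001] 0.85
scene mark_of driver_pot [ 0.765 -0.191 -0.003] 0.72
scene mark_of tweezers [0.343 0.23  0.002] 0.53
scene mark_of driver [0.816 0.084 0.002] 0.7
scene mark_of screw_tray [0.782 0.172 0.001] 0.79
[224. 212. 319. 212.] [ 0.5041 -0.4357] [ 0.508  -0.3248] 0.111 88.0
[297. 108. 218. 108.] [ 0.39   -0.3443] [ 0.387  -0.4284] 0.084 88.0
[319. 299. 249. 299.] [ 0.6247 -0.3293] [ 0.6209 -0.4178] 0.089 87.5
[231. 105. 296. 105.] [ 0.3849 -0.4147] [ 0.3874 -0.3455] 0.069 87.9
mouth diff 8.842165242165242 elsewhere 35.47472222222222
```

Run:
```python
from h import *
q=manip.snapshot('scene')['img'].astype(int); r=cv2.imread('pics/s0.png')[:,:,::-1].astype(int); w=cv2.imread('pics/w11.png')
d=np.abs(q-r).mean(2); print(np.round([d[118:138,372:415].mean(),d[140:165,370:415].mean(),d[95:105,380:430].mean(),d[60:100,400:440].mean()],1))
print('mean q/r mouth',q[120:136,375:412].mean((0,1)),r[120:136,375:412].mean((0,1)))
```

```text
[ 7.9  7.1 13.3 11.7]
mean q/r mouth [105.33108108  94.55236486  94.04560811] [96.88344595 86.81925676 86.39527027]
```

```bash
python3 -c "
from station import manip
print(manip.sign_off())"
```

```text
the job is handed in; nothing more can be done
None
```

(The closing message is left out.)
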